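# Set the water-point spout to its mark and stand the beaker under it

## Robot

A 6-joint arm with a two-finger parallel gripper is mounted at the origin on the work surface. World frame = base frame: x ahead of the robot, y to its left, z up, the work surface at z = 0. Lengths are in m, angles in rad, forces in N, time in s.
With the tool pointing down it reaches from about 0.425 to 0.95 m from the base axis. Payload 3.5 kg.
Tool frame: the origin (TCP) lies on the centre line of the jaws, within the pads' length; the fingertips stand 11 mm ahead of it and the grasp point (between the pads) lies 8 mm behind it; z points along the fingers, x is the direction in which the jaws open and shut, and the axes are right-handed (so a half turn about z gives the same grasp; the last joint's range is limited). The gripper opens to 85 mm and grips with 20 to 120 N. Pads are 22 mm wide; open, the fingers measure 114 mm over their backs; the gripper's body (76 mm by 85 mm) begins 54 mm behind the grasp point. The pads swing forward as they close: fully open they stand 13 mm farther back than shut.
Start: joints at [1.196, 0.286, 1.577, -0, 1.279, -0.15], TCP at [0.15, 0.658, 0.242] pointing down, gripper open.
Joint ranges: [-2.77, 2.77], [-0.9, 2.22], [0.21, 2.48], [-1.53, 4.67], [0.24, 2.81], [-2.84, 2.84]. Speed limits (rad/s): [2.79, 2.79, 3.14, 3.14, 3.14, 3.14].

## Interface

Orientations are given as a unit quaternion [w, x, y, z].
In Python, from plant import arm gives the robot as it stands.
- The arm moves only by the tool step_arm, never from a script. Its argument "steps" is a list of rows, each an object of numbers: "grip": the opening, from 0 (shut) to 1 (fully open); "x", "y", "z": the shift along the tool's x, y, z in cm; "wx", "wy", "wz": the turn, a rotation vector about the tool's x, y, z in rad. A call has 1 to 20 rows; each row shifts and turns the pose as measured when the row begins, along the tool's axes as they then stand; what a row does not reach is not made up. A row lasts 1/12 s, in which the tool goes at most 41.7 mm and 7.16 degrees, less where a joint would pass 70% of its speed; a pose out of reach is approached as far as the arm can. A call with a gripper value outside its range is refused whole. The fingers move at their own pace and stop on an object; "newtons" is the grip in N (left out, the last holds). Time passes only in rows, so rows that do not move let the fingers close. It gives the time, the measured TCP pose, the force and the opening at its end, in the units of the state.
- arm.read_state(): the state, without advancing time (a new reading comes with each control period).
- arm.capture(name): name is "scene" or "top" or "wrist"; returns a dict with "image" (480x640x3 uint8, red, green, blue), "fx", "fy", "cx", "cy" (pixels), "rvec" (rotation vector, rad) and "tvec" (3), from world to camera coordinates, as OpenCV has them. Camera axes: x right, y down, z forward; pixel columns grow to the right and rows downward; lengths in m; the calibration is good to about 2 mm. A picture is of the moment at which its call begins. There is no depth.
- arm.close_job(): hands the job in, once; it reports no verdict.
The state is a dict: "t": time; "qpos": joint angles; "joint_velocities": joint speeds; "tau": joint torques, N m; "position": TCP position; "orientation": TCP orientation; "wrist_force": force on the tool from outside, world axes, zero at the start; "torque": the same for the moment, N m; "gripper_width": opening from 0.0 (shut) to 1.0 (fully open).
Only numpy, scipy, OpenCV 4.12 (cv2) and the standard library are available. Lean on these libraries where they do the work, as an engineer would, in place of code of your own. Each camera call takes 0.05 s, during which the arm holds its last target. There are 200 camera calls.

## Task

The brass spout elbow on the bench water point has only been started on its threaded stub: screw it on the rest of the way, clockwise, and stop when its outlet points straight at the black mark on the sloping face; it is sealed with tape, so do not run it past the mark and back it off. Stand the small beaker upright on the bench under the outlet, so that the outlet is over the middle of its mouth. Leave everything else on the bench where it is.

Things in the scene. Friction and masses are not known exactly. Their poses are not given: they have to be found in the camera images.
- elbow (a joint): turn of the brass elbow on its stub, rad. 0 = outlet at the mark; negative = still to screw on (starts 2.0 to 4.7 short). It grows clockwise, seen looking at the sloping face along the stub from its free end. It sinks 1.8 mm towards the face per full turn. Stiff thread: about 0.3 N m at all angles, stays where it is left, jams at 0.6.
- elbow_block (a point): centre of the elbow's brass block, on the stub's axis, 45 mm out from the face. The block is 26 mm along the outlet (x), 24 mm across its two flats (grip these, they face +y and -y) and 36 mm along the stub (z). z = stub axis out of the face, 27 degrees off vertical towards the pedestal's front; the outlet runs along -x. Axes turn with it. A 27 mm round skirt lies 17 to 27 mm below the centre.
- outlet (a point): centre of the open end of the outlet. The 14 mm tube (end bead 17 mm) leaves the block 5 mm above its centre, runs straight to 68 mm from the stub's axis, then bends towards the face. The end is 93 mm from that axis and 21 mm off the face; at the mark it points straight down, 129 mm above the bench and 52 mm in front of the front wall, with clear bench below. Axes as elbow_block.
- mark (a point): middle of the black line mark, 18 x 4 mm, painted on the sloping face below the stub, pointing straight down the slope; 34 mm from the stub's axis. Axes: x up the slope, z out of the face; they do not turn.
- pedestal: white steel pedestal of the water point, fixed, 145 mm deep, 130 wide, 180 high at the back; front wall 133 mm high, then the face slopes up at 27 degrees. Origin on the bench below where the stub leaves the face (153 mm up); front wall 40 mm in front of it, back 105 mm behind. Front faces its own -x. A shut valve lever on the flat back top reaches 198 mm up.
- beaker_mid (a point): centre, half-way up, of the small white plastic beaker, 52 mm across and 62 mm high, wall 2.5 mm, 50 g, open on top; it stands upright on the bench, its centre 31 mm up. z = its axis. It is round: any grasp direction will do.
- beaker_mouth (a point): centre of the small beaker's mouth, at rim height, 62 mm above its foot (55 mm wide over the rim, 47 mm inside).
- large_beaker: bystander: large white plastic beaker, 72 mm across, 96 mm high; origin under its foot. It and the small beaker stand left and right of the pedestal's front, either way round.
- black_plate: bystander: black 96-well plate lying near the robot, 86 x 128 x 14 mm; origin under its centre.
- white_plate: bystander: white 96-well plate lying on the left, 86 x 128 x 14 mm; origin under its centre.
- tip_box: bystander: box of yellow pipette tips at the back left, 122 x 84 x 56 mm; origin under its centre.
- tube_rack: bystander: green tube rack with small tubes at the back right, 90 x 150 x 44 mm; origin under its centre.
- reagent_bottle: bystander: amber bottle with a blue cap left of the pedestal, 70 mm across, 140 mm high; origin under its foot.
- pipette: bystander: white hand pipette lying on the right near the robot, 235 mm long, 27 mm thick; origin on the bench under its middle.
Not all that is in view belongs to the job. Leave any blue look-alike of the part that bears beaker_mid alone.

How it is judged:
By the outcome, as a careful person would: the job done as asked, in the order asked, and still so for the second after the job is handed in, with the robot touching nothing.
It also fails if it takes over 69 s, if anything falls off the work surface, if the arm or the gripper's body presses on something with over 40 N, if the wrist force passes 120 N, or if a joint passes its speed limit or range.

## Working session

There is one attempt and no reset: what is moved stays moved. The work goes in short steps, Python scripts to look and compute and a tool call to move; the robot and the scene stay as the last step left them, time stands still between calls to the robot, and variables do not carry over. Pictures are saved under pics/ and viewed, about 8 in all and at most 12, crops included, and the job is handed in when it is done.

Besides the shell and the picture viewer there is one more tool, called after "Call:" as name([rows], argument=value, ...), one row to a line, values as JSON. step_arm: Moves the arm, as the interface text tells. Its arguments: {"type":"object","properties":{"steps":{"type":"array"},"newtons":{"type":"number"}},"required":["steps"]}

```bash
ls; mkdir -p pics
cat > h.py <<'E'
import numpy as np, cv2
from plant import arm
from scipy.spatial.transform import Rotation as R
def cap(n,f=None):
    c=arm.capture(n)
    if f: cv2.imwrite('pics/'+f,c['image'][:,:,::-1])
    c['R']=cv2.Rodrigues(np.array(c['rvec'],float))[0]; c['t']=np.array(c['tvec'],float).ravel()
    c['C']=-c['R'].T@c['t']; return c
def ray(c,u,v):
    d=c['R'].T@np.array([(u-c['cx'])/c['fx'],(v-c['cy'])/c['fy'],1]); return d/np.linalg.norm(d)
def onz(c,u,v,z):
    d=ray(c,u,v); return c['C']+d*(z-c['C'][2])/d[2]
def proj(c,P):
    p=np.atleast_2d(P)@c['R'].T+c['t']; return np.c_[c['fx']*p[:,0]/p[:,2]+c['cx'],c['fy']*p[:,1]/p[:,2]+c['cy']]
def tri(a,ua,b,ub):
    A=np.zeros((3,3));y=np.zeros(3)
    for c,u in((a,ua),(b,ub)):
        d=ray(c,*u);M=np.eye(3)-np.outer(d,d);A+=M;y+=M@c['C']
    return np.linalg.solve(A,y)
def quat(s):
    w,x,y,z=s['orientation'];return R.from_quat([x,y,z,w])
E
python3 - <<'E'
from h import *
a=cap('scene','s1.png');b=cap('top','t1.png')
print(a['C'],b['C'],a['fx'],b['fx'],a['cx'],a['cy']);print(arm.read_state())
E
```

```text
pics
[1.69089334 0.22667785 0.87635142] [0.3097037  0.01725973 1.46640359] 524.4690971484342 511.46419283798946 320.03082072894796 242.1886804520741
{'t': 0.1, 'qpos': array([ 1.19600174e+00,  2.87121130e-01,  1.57802174e+00, -1.40610638e-05,
        1.27859097e+00, -1.50043989e-01]), 'joint_velocities': array([-0.00223147, -0.00348377, -0.00161201, -0.00059446, -0.0019955 ,
       -0.00044198]), 'tau': array([ 4.20629303e-04, -4.07296550e+01, -2.93697578e+01, -1.70119401e-04,
        3.37993806e-03, -8.56965443e-06]), 'position': array([0.1502269 , 0.65749141, 0.24106089]), 'orientation': array([ 5.40552039e-04,  7.81939217e-01,  6.23353764e-01, -9.24130239e-04]), 'wrist_force': array([-0.02335615, -0.49022296, -0.28898272]), 'torque': array([-0.00900416,  0.03668012, -0.01442887]), 'gripper_width': 0.9994042910349489}
```

View pics/s1.png

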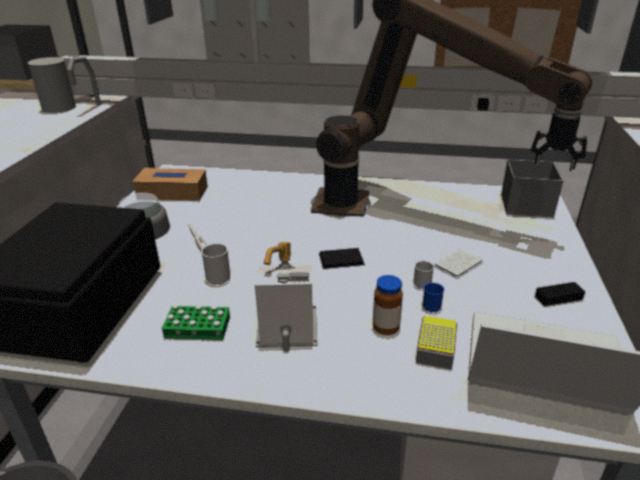

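View pics/t1.png

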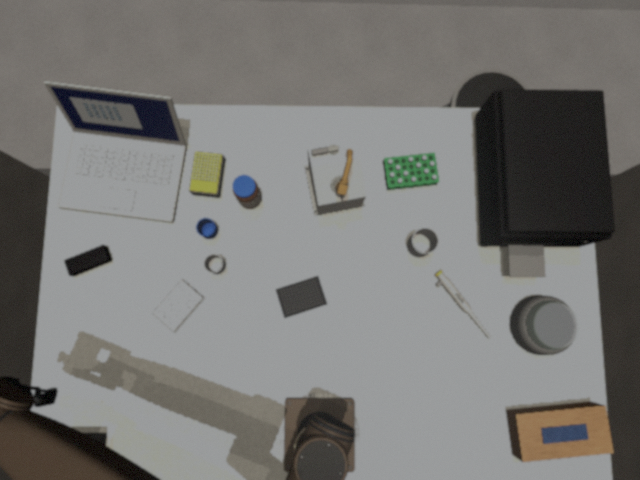

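Elbow: top (343,188), scene (283,253). Candidates for the small beaker: white at top (215,264) / scene (424,274), blue look-alike at top (207,228), and large white at top (420,242). The first fits: white, smaller, and on the left. I'll confirm it in a crop.

Run:
```python
from h import *
a=cap('scene');b=cap('top')
A=b['image'][135:225,290:380]; B=b['image'][205:295,175:265]; C=a['image'][230:350,230:350]; D=a['image'][240:330,380:470]
r=lambda I:cv2.resize(I,(400,300) if 0 else (300,300),interpolation=cv2.INTER_CUBIC)
m=np.vstack([np.hstack([r(A),r(B)]),np.hstack([r(C),r(D)])])
cv2.imwrite('pics/c1.png',m[:,:,::-1])
# beaker blob estimates
I=b['image'].astype(int)
for n,(u,v) in dict(small=(215.5,264),large=(421,242)).items():
    print(n,onz(b,u,v,.062 if n=='small' else .096))
print('scene small rim',onz(a,424,265,.062))
print('block',tri(a,(285,250),b,(343,188)), 'tip',tri(a,(268,257),b,(349,153)))
for uv in((308,150),(352,140),(318,212),(364,205)): print(uv,onz(b,*uv,.18),onz(b,*uv,.133))
```

```text
small [0.45770297 0.28847347 0.062     ]
large [ 0.51982769 -0.27256869  0.096     ]
scene small rim [0.45879738 0.29712052 0.062     ]
block [ 0.64236345 -0.05161358  0.19161804] tip [ 0.72584892 -0.06760386  0.22322867]
(308, 150) [0.7472716  0.03620098 0.18      ] [0.76325856 0.03689302 0.133     ]
(352, 140) [ 0.77606475 -0.07901633  0.18      ] [ 0.7931037  -0.08253387  0.133     ]
(318, 212) [0.58202004 0.0084854  0.18      ] [0.59196938 0.00816482 0.133     ]
(364, 205) [ 0.60175991 -0.10979404  0.18      ] [ 0.61243047 -0.11443607  0.133     ]
```

View pics/c1.png

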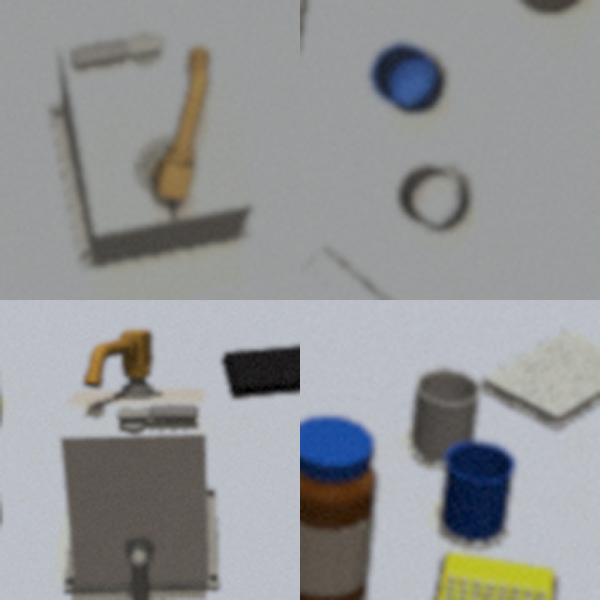

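The crop confirms it: the small white beaker is at top (215.5,263.5), with the blue one separate behind it. The elbow outlet points up the slope now, roughly 2.8 rad short. Next I'll compute the pedestal frame and a standoff pose.

```bash
cat >> h.py <<'E'
T27=np.deg2rad(27)
def pedaxes(yaw):
    px=np.array([np.cos(yaw),np.sin(yaw),0]);py=np.array([-px[1],px[0],0]);n=-np.sin(T27)*px+np.array([0,0,np.cos(T27)])
    return px,py,n
def delta(P,Rt,rows=None):
    s=arm.read_state();q=quat(s);p=s['position'];d=P-p;w=(q.inv()*Rt).as_rotvec()
    a=q.inv().apply(d)*100; print('shift now-axes cm',a.round(2),'rot',w.round(3),'| shift target-axes',(Rt.inv().apply(d)*100).round(2),'q',s['qpos'].round(3))
def gaxes(n,jx):
    z=-n;x=jx-z*(jx@z);x/=np.linalg.norm(x);return R.from_matrix(np.c_[x,np.cross(z,x),z])
E
python3 - <<'E'
from h import *
a=cap('scene');b=cap('top')
P=lambda x,y:(290+.3*x,135+.3*y)
fl=onz(b,*P(92,236),.133);fr=onz(b,*P(250,207),.133);bl=onz(b,*P(62,50),.18);f0=onz(b,*P(92,262),0);f1=onz(b,*P(243,235),0)
print(fl,fr,bl,f0,f1,np.linalg.norm(fl-fr))
d=fl-fr;yaw=np.arctan2(-d[0],d[1]);d2=(bl-fl);print('yaw',yaw,np.arctan2(d2[1],d2[0]))
m=(fl+fr)/2;px,py,n=pedaxes(yaw);O=m+.04*px;O[2]=0;print('O',O)
blk=O+[0,0,.153]+n*.046
print('blk',blk,proj(a,blk),proj(b,blk),'mark',proj(b,O+[0,0,.153]-.034*(np.cos(T27)*px+np.sin(T27)*np.array([0,0,1]))))
# outlet: predicted tip pixel over deficit
u=np.cos(T27)*px+np.sin(T27)*np.array([0,0,1])
for th in np.arange(-3.4,-2.2,.1):
    e=R.from_rotvec(-th*n).apply(-u)
    print(th.round(2),proj(b,blk+.068*e+.005*n)[0].round(1),proj(a,blk+.093*e-.024*n)[0].round(1))
E
```

```text
[0.6088265  0.00938948 0.133     ] [ 0.63408457 -0.11721023  0.133     ] [0.7472915  0.03463159 0.18      ] [0.61533449 0.00838275 0.        ] [ 0.64108763 -0.12433396  0.        ] 0.12909475602648818
yaw 0.19692558981921643 0.18031943768385997
O [ 0.66068245 -0.04608416  0.        ]
blk [ 0.6402025  -0.05017014  0.1939863 ] [[284.34552072 248.66297554]] [[341.18451893 188.8424429 ]] mark [[340.7319607  197.55595579]]
-3.4 [330.8 165.2] [293.1 262.6]
-3.3 [333.3 164.1] [289.1 262.7]
-3.2 [335.9 163.4] [285.  262.9]
-3.1 [338.6 162.9] [280.9 263. ]
-3.0 [341.2 162.6] [276.8 263. ]
-2.9 [343.9 162.7] [272.8 263. ]
-2.8 [346.6 163. ] [269. 263.]
-2.7 [349.2 163.6] [265.4 262.9]
-2.6 [351.7 164.4] [261.9 262.7]
-2.5 [354.1 165.5] [258.8 262.5]
-2.4 [356.4 166.8] [255.9 262.3]
-2.3 [358.5 168.3] [253.4 262. ]
```

```bash
cat >> h.py <<'E'
YAW=.19;O=np.array([.6607,-.0461,0])
def elbow_pose(th,yaw=None,o=None):
    px,py,n=pedaxes(YAW if yaw is None else yaw);o=O if o is None else o
    u=np.cos(T27)*px+np.array([0,0,np.sin(T27)]);e=R.from_rotvec(-th*n).apply(-u)
    blk=o+[0,0,.153]+n*(.045-th/2/np.pi*.0018);by=np.cross(n,-e)
    return blk,n,e,by
E
python3 - <<'E'
from h import *
blk,n,e,by=elbow_pose(-2.75)
for s in(1,-1):
    delta(blk+n*.11,gaxes(n,s*by)); x=gaxes(n,s*by).as_matrix()[:,0];print('yaw jaw',np.arctan2(x[1],x[0]))
print(blk)
E
```

```text
shift now-axes cm [-60.1   58.97  -4.96] rot [0.287 0.67  3.033] | shift target-axes [ 61.82 -56.66   9.05] q [ 1.196  0.287  1.577  0.     1.279 -0.15 ]
yaw jaw -1.7333388997970935
shift now-axes cm [-60.1   58.97  -4.96] rot [-0.434  0.186 -0.023] | shift target-axes [-61.82  56.66   9.05] q [ 1.196  0.287  1.577  0.     1.279 -0.15 ]
yaw jaw 1.4082537537926996
[ 0.64028685 -0.05002585  0.19379724]
```

Call:
step_arm([
  {"z":-2},
  {"x":-2.9,"y":2.85,"z":-2},
  {"x":-2.9,"y":2.85,"z":-1},
  {"x":-2.9,"y":2.85},
  {"x":-2.9,"y":2.85},
  {"x":-2.9,"y":2.85},
  {"x":-2.9,"y":2.85},
  {"x":-2.9,"y":2.85},
  {"x":-2.9,"y":2.85},
  {"x":-2.9,"y":2.85},
  {"x":-2.9,"y":2.85},
  {"x":-2.9,"y":2.85},
  {"x":-2.9,"y":2.85},
  {"x":-2.9,"y":2.85},
  {"x":-2.9,"y":2.85},
  {"x":-2.9,"y":2.85},
  {"x":-2.9,"y":2.85},
  {"x":-2.9,"y":2.85},
  {"x":-2.9,"y":2.85},
  {"x":-2.9,"y":2.85},
])

```text
schema error: expected keys grip, x, y, z, wx, wy, wz
```

Call:
step_arm([
  {"wx":-0.11,"wy":0.047},
  {"wx":-0.11,"wy":0.047},
  {"wx":-0.11,"wy":0.047},
  {"wx":-0.11,"wy":0.047},
  {},
])

```text
schema error: expected keys grip, x, y, z, wx, wy, wz
```

Run:
```python
from h import *
blk,n,e,by=elbow_pose(-2.75)
delta(blk+n*.11,gaxes(n,-by)); print(arm.read_state()['position'])
```

```text
shift now-axes cm [-60.1   58.97  -4.96] rot [-0.434  0.186 -0.023] | shift target-axes [-61.82  56.66   9.05] q [ 1.196  0.287  1.577  0.     1.279 -0.15 ]
[0.1503518  0.65782757 0.24184045]
```

Call:
step_arm([
  {"grip":1,"x":0,"y":0,"z":-2,"wx":0,"wy":0,"wz":0},
  {"grip":1,"x":-2.9,"y":2.85,"z":-2,"wx":0,"wy":0,"wz":0},
  {"grip":1,"x":-2.9,"y":2.85,"z":-1,"wx":0,"wy":0,"wz":0},
  {"grip":1,"x":-2.9,"y":2.85,"z":0,"wx":0,"wy":0,"wz":0},
  {"grip":1,"x":-2.9,"y":2.85,"z":0,"wx":0,"wy":0,"wz":0},
  {"grip":1,"x":-2.9,"y":2.85,"z":0,"wx":0,"wy":0,"wz":0},
  {"grip":1,"x":-2.9,"y":2.85,"z":0,"wx":0,"wy":0,"wz":0},
  {"grip":1,"x":-2.9,"y":2.85,"z":0,"wx":0,"wy":0,"wz":0},
  {"grip":1,"x":-2.9,"y":2.85,"z":0,"wx":0,"wy":0,"wz":0},
  {"grip":1,"x":-2.9,"y":2.85,"z":0,"wx":0,"wy":0,"wz":0},
  {"grip":1,"x":-2.9,"y":2.85,"z":0,"wx":0,"wy":0,"wz":0},
  {"grip":1,"x":-2.9,"y":2.85,"z":0,"wx":0,"wy":0,"wz":0},
  {"grip":1,"x":-2.9,"y":2.85,"z":0,"wx":0,"wy":0,"wz":0},
  {"grip":1,"x":-2.9,"y":2.85,"z":0,"wx":0,"wy":0,"wz":0},
  {"grip":1,"x":-2.9,"y":2.85,"z":0,"wx":0,"wy":0,"wz":0},
  {"grip":1,"x":-2.9,"y":2.85,"z":0,"wx":0,"wy":0,"wz":0},
  {"grip":1,"x":-2.9,"y":2.85,"z":0,"wx":0,"wy":0,"wz":0},
  {"grip":1,"x":-2.9,"y":2.85,"z":0,"wx":0,"wy":0,"wz":0},
  {"grip":1,"x":-2.9,"y":2.85,"z":0,"wx":0,"wy":0,"wz":0},
  {"grip":1,"x":-2.9,"y":2.85,"z":0,"wx":0,"wy":0,"wz":0},
])

```text
t: 1.97
position: [0.5621, -0.0103, 0.2956]
orientation: [0.003, 0.778, 0.629, 0.005]
wrist_force: [2.0, -0.2, 0.0]
gripper_width: 0.999
```

Call:
step_arm([
  {"grip":1,"x":0,"y":0,"z":0,"wx":-0.11,"wy":0.047,"wz":0},
  {"grip":1,"x":0,"y":0,"z":0,"wx":-0.11,"wy":0.047,"wz":0},
  {"grip":1,"x":0,"y":0,"z":0,"wx":-0.11,"wy":0.047,"wz":0},
  {"grip":1,"x":0,"y":0,"z":0,"wx":-0.11,"wy":0.047,"wz":0},
  {"grip":1,"x":0,"y":0,"z":0,"wx":0,"wy":0,"wz":0},
])

```text
t: 2.38
position: [0.5678, -0.021, 0.2848]
orientation: [0.115, 0.758, 0.604, 0.216]
wrist_force: [-1.1, -0.5, -1.8]
gripper_width: 1.003
```

Run:
```python
from h import *
blk,n,e,by=elbow_pose(-2.75)
delta(blk+n*.11,gaxes(n,-by)); print(arm.read_state()['position'],arm.read_state()['t'])
```

```text
shift now-axes cm [-3.16  3.27  0.14] rot [ 0.022 -0.006 -0.023] | shift target-axes [-3.24  3.2   0.09] q [-0.313 -0.221  2.072  0.3    0.872 -1.803]
[ 0.56778959 -0.02103687  0.28481587] 2.3833
```

Call:
step_arm([
  {"grip":1,"x":-1.6,"y":1.6,"z":0,"wx":0.011,"wy":-0.003,"wz":-0.012},
  {"grip":1,"x":-1.6,"y":1.6,"z":0,"wx":0.011,"wy":-0.003,"wz":-0.011},
  {"grip":1,"x":0,"y":0,"z":0,"wx":0,"wy":0,"wz":0},
])

```text
t: 2.63
position: [0.5887, -0.06, 0.2928]
orientation: [0.108, 0.754, 0.616, 0.202]
wrist_force: [0.1, -0.7, 0.3]
gripper_width: 1.006
```

Run:
```python
from h import *
blk,n,e,by=elbow_pose(-2.75)
delta(blk+n*.11,gaxes(n,-by)); print(arm.read_state()['position'],arm.read_state()['t'])
w=cap('wrist','w1.png');s=arm.read_state()
q=quat(s);print('cam in tool',q.inv().apply(w['C']-s['position']))
print('pred blk',proj(w,blk+.018*n),'bend',proj(w,blk+.068*e+.005*n),'mark',proj(w,O+[0,0,.153]-.034*np.cross(by*0+pedaxes(YAW)[1],n)))
```

```text
shift now-axes cm [0.07 0.17 0.21] rot [-0.008  0.002  0.001] | shift target-axes [0.07 0.17 0.21] q [-0.372 -0.149  1.99   0.304  0.925 -1.88 ]
[ 0.58874836 -0.05996132  0.29283849] 2.6333
cam in tool [-6.50878849e-05 -8.27568227e-02 -1.32551324e-01]
pred blk [[326.02988155 251.11452804]] bend [[326.02682798 331.11047258]] mark [[309.62409392 185.29727925]]
```

View pics/w1.png

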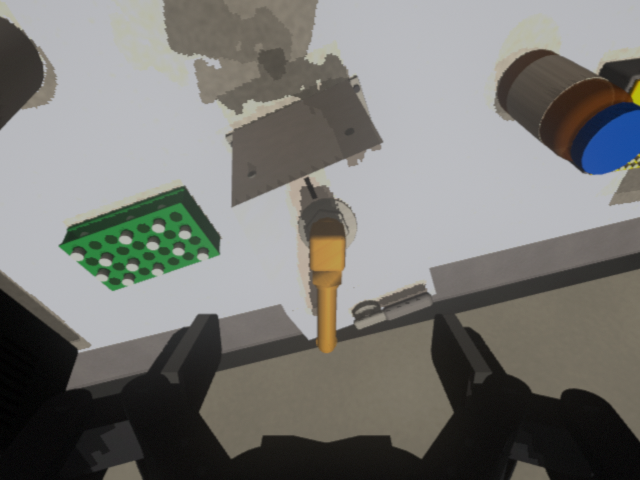

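Wrist view: brass block end at (328,252), tube running to (326,345), black mark at (311,187), all within about 2 px of prediction. I'll measure the axis, mark direction and tube direction by mask.

Run:
```python
from h import *
w=cap('wrist');I=w['image'].astype(int);blk,n,e,by=elbow_pose(-2.75);px,py,_=pedaxes(YAW);u=np.cross(py,n)
m=((I[:,:,0]-I[:,:,2]>60)).astype(np.uint8);m[:,:200]=0;m[:,400:]=0
def onpl(c,uv,p0):
    d=ray(c,*uv);return c['C']+d*((p0-c['C'])@n)/(d@n)
for v in range(226,352,6):
    x=np.flatnonzero(m[v]);print(v,(x.min(),x.max(),len(x),I[v,x].sum(1).mean().round()) if len(x) else None,end=' ')
g=I.sum(2);k=np.zeros_like(m);k[174:202,296:325]=(g[174:202,296:325]<150);ys,xs=np.nonzero(k);print('\nmark',len(xs),xs.mean(),ys.mean())
F=O+[0,0,.153]
pts=np.array([onpl(w,(x,y),F) for x,y in zip(xs,ys)]);c=pts.mean(0);d=np.linalg.svd(pts-c)[2][0]
loc=lambda p:np.array([(p-F)@u,(p-F)@py,(p-F)@n])*1000
print('mark loc',loc(c),'dir',d@u,d@py,'len',np.ptp((pts-c)@d))
for v in(300,320,335):
    x=np.flatnonzero(m[v]);print('tube',loc(onpl(w,(x.mean(),v),F+n*.051)))
for v in(244,252,260):
    x=np.flatnonzero(m[v]);print('blk',loc(onpl(w,(x.mean(),v),F+n*.064)))
```

```text
226 None 232 None 238 None 244 (np.int64(309), np.int64(342), 34, np.float64(387.0)) 250 (np.int64(309), np.int64(342), 34, np.float64(388.0)) 256 (np.int64(309), np.int64(342), 34, np.float64(386.0)) 262 (np.int64(309), np.int64(342), 34, np.float64(388.0)) 268 (np.int64(309), np.int64(342), 34, np.float64(388.0)) 274 (np.int64(320), np.int64(339), 20, np.float64(315.0)) 280 (np.int64(312), np.int64(338), 27, np.float64(325.0)) 286 (np.int64(313), np.int64(333), 21, np.float64(331.0)) 292 (np.int64(318), np.int64(333), 16, np.float64(360.0)) 298 (np.int64(318), np.int64(333), 16, np.float64(357.0)) 304 (np.int64(318), np.int64(333), 16, np.float64(356.0)) 310 (np.int64(318), np.int64(333), 16, np.float64(354.0)) 316 (np.int64(318), np.int64(333), 16, np.float64(352.0)) 322 (np.int64(318), np.int64(333), 16, np.float64(350.0)) 328 (np.int64(317), np.int64(333), 17, np.float64(342.0)) 334 (np.int64(317), np.int64(333), 17, np.float64(338.0)) 340 (np.int64(317), np.int64(334), 18, np.float64(335.0)) 346 (np.int64(317), np.int64(333), 17, np.float64(338.0)) 
mark 42 309.9047619047619 192.61904761904762
mark loc [-2.93067074e+01 -3.85673099e-01  2.46180317e-14] dir 0.9999816393084409 0.006059789270525074 len 0.010319434166979325
tube [ 38.00046733 -14.81887943  51.        ]
tube [ 53.06870102 -21.04830815  51.        ]
tube [ 64.61686454 -26.22392412  51.        ]
blk [-5.47039769  3.17168486 64.        ]
blk [-0.39202887  1.07221274 64.        ]
blk [ 4.7606788  -1.05799215 64.        ]
```

Call:
step_arm([
  {"grip":1,"x":0.05,"y":0.3,"z":2.5,"wx":-0.008,"wy":0.002,"wz":0.0},
  {"grip":1,"x":0,"y":0,"z":2.5,"wx":0,"wy":0,"wz":0},
  {"grip":1,"x":0,"y":0,"z":2.5,"wx":0,"wy":0,"wz":0},
  {"grip":1,"x":0,"y":0,"z":1.5,"wx":0,"wy":0,"wz":0},
  {"grip":1,"x":0,"y":0,"z":0,"wx":0,"wy":0,"wz":0},
])

```text
t: 3.15
position: [0.6327, -0.0455, 0.2142]
orientation: [0.11, 0.751, 0.617, 0.206]
wrist_force: [-0.3, 0.4, 0.0]
gripper_width: 1.001
```

Run:
```python
from h import *
blk,n,e,by=elbow_pose(-2.743)
delta(blk-n*.003,gaxes(n,-by)); w=cap('wrist','w2.png')
print(proj(w,blk+.018*n),proj(w,blk+.068*e))
I=w['image'].astype(int);m=(I[:,:,0]-I[:,:,2]>60)
ys,xs=np.nonzero(m[:, 200:440]);print(ys.min(),ys.max())
for v in range(ys.min(),ys.max(),12):
    x=np.flatnonzero(m[v]);print(v,x.min(),x.max(),I[v,x].sum(1).mean().round())
```

```text
shift now-axes cm [-0.68 -0.09  2.42] rot [-0.002 -0.004  0.012] | shift target-axes [-0.68 -0.09  2.42] q [-0.317  0.021  1.979  0.333  0.754 -1.892]
[[307.7654078  321.17163779]] [[309.79988825 416.94564085]]
285 441
285 338 338 327.0Traceback (most recent call last):
  File "<stdin>", line 8, in <module>
    return umr_minimum(a, axis, None, out, keepdims, initial, where)
ValueError: zero-size array to reduction operation minimum which has no identity
```

View pics/w2.png

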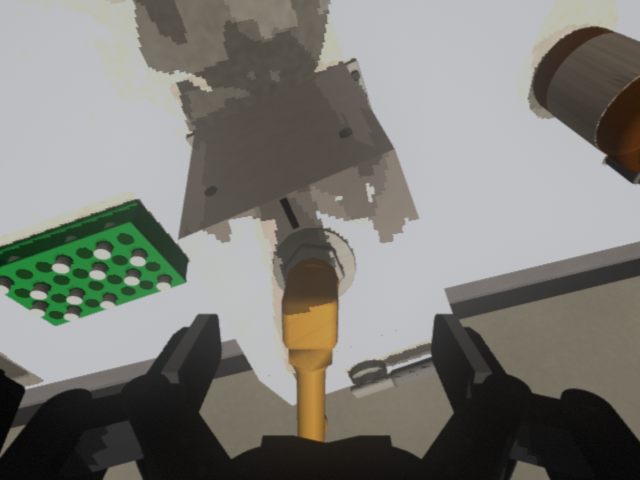

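Call:
step_arm([
  {"grip":1,"x":-0.6,"y":0.15,"z":0.4,"wx":0,"wy":0,"wz":0.01},
  {"grip":1,"x":0,"y":0,"z":0.9,"wx":0,"wy":0,"wz":0},
  {"grip":1,"x":0,"y":0,"z":0.8,"wx":0,"wy":0,"wz":0},
  {"grip":1,"x":0,"y":0,"z":0,"wx":0,"wy":0,"wz":0},
])

```text
t: 3.53
position: [0.6441, -0.0492, 0.1993]
orientation: [0.111, 0.754, 0.614, 0.208]
wrist_force: [-0.4, -0.0, 0.3]
gripper_width: 0.998
```

Run:
```python
from h import *
blk,n,e,by=elbow_pose(-2.743)
delta(blk-n*.003,gaxes(n,-by)); w=cap('wrist','w3.png');s=arm.read_state();print(s['wrist_force'],s['torque'])
I=w['image'].astype(int);m=(I[:,:,0]-I[:,:,2]>60);m[:,:200]=0;m[:,440:]=0
print(proj(w,blk+.018*n))
for v in range(300,440,12):
    x=np.flatnonzero(m[v]);print(v,(x.min(),x.max(),I[v,x].sum(1).mean().round()) if len(x) else 0)
```

```text
shift now-axes cm [-0.24 -0.55  0.61] rot [ 0.004 -0.004  0.004] | shift target-axes [-0.24 -0.55  0.62] q [-0.318  0.062  1.966  0.347  0.721 -1.901]
[ 0.34992183 -1.27663439 -0.91232922] [-0.09246681  0.16201903  0.05618297]
[[317.46022909 336.70978307]]
300 0
312 0
324 (np.int64(297), np.int64(321), np.float64(259.0))
336 (np.int64(296), np.int64(344), np.float64(262.0))
348 (np.int64(295), np.int64(349), np.float64(378.0))
360 (np.int64(291), np.int64(348), np.float64(397.0))
372 (np.int64(297), np.int64(343), np.float64(323.0))
384 (np.int64(300), np.int64(337), np.float64(343.0))
396 (np.int64(306), np.int64(335), np.float64(359.0))
408 (np.int64(306), np.int64(335), np.float64(353.0))
420 (np.int64(306), np.int64(334), np.float64(349.0))
432 (np.int64(307), np.int64(334), np.float64(347.0))
```

Call:
step_arm([
  {"grip":1,"x":-0.18,"y":-0.25,"z":0.3,"wx":0.004,"wy":-0.004,"wz":0},
  {"grip":1,"x":0,"y":0,"z":0.25,"wx":0,"wy":0,"wz":0},
  {"grip":1,"x":0,"y":0,"z":0,"wx":0,"wy":0,"wz":0},
  {"grip":1,"x":0,"y":0,"z":0,"wx":0,"wy":0,"wz":0},
])

```text
t: 3.92
position: [0.6447, -0.0506, 0.1949]
orientation: [0.112, 0.754, 0.614, 0.206]
wrist_force: [0.8, 0.2, -0.9]
gripper_width: 0.996
```

Run:
```python
from h import *
blk,n,e,by=elbow_pose(-2.743)
delta(blk-n*.003,gaxes(n,-by)); w=cap('wrist','w4.png');s=arm.read_state();print(s['wrist_force'],s['torque'])
print(proj(w,blk+.018*n))
```

```text
shift now-axes cm [-0.04 -0.45  0.21] rot [0.003 0.001 0.005] | shift target-axes [-0.04 -0.44  0.21] q [-0.318  0.069  1.967  0.343  0.714 -1.9  ]
[-0.06699971 -0.1552503   0.4176093 ] [-0.05323193  0.26458592 -0.02442133]
[[322.63456741 345.59400211]]
```

View pics/w4.png

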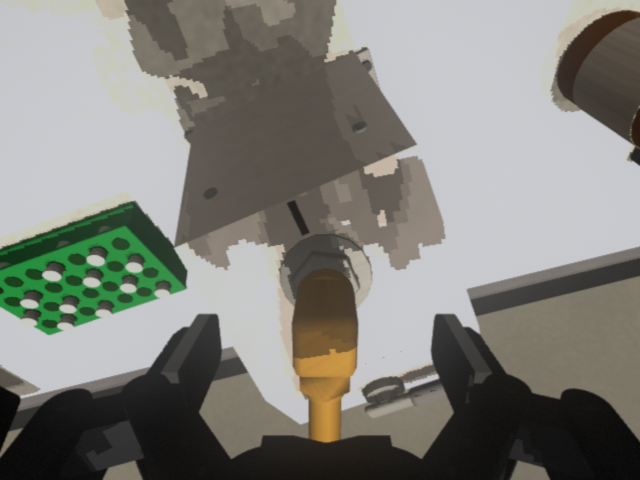

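Call:
step_arm([
  {"grip":1,"x":-0.03,"y":-0.35,"z":0.2,"wx":0.003,"wy":0,"wz":0.005},
  {"grip":1,"x":0,"y":0,"z":0,"wx":0,"wy":0,"wz":0},
  {"grip":1,"x":0,"y":0,"z":0,"wx":0,"wy":0,"wz":0},
])

```text
t: 4.22
position: [0.6423, -0.05, 0.1919]
orientation: [0.11, 0.756, 0.612, 0.206]
wrist_force: [-0.2, 0.1, -0.1]
gripper_width: 0.998
```

Run:
```python
from h import *
blk,n,e,by=elbow_pose(-2.743)
delta(blk-n*.003,gaxes(n,-by)); s=arm.read_state();print(s['wrist_force'],s['joint_velocities'].round(3))
```

```text
shift now-axes cm [-0.   -0.1   0.04] rot [ 0.     0.001 -0.001] | shift target-axes [-0.   -0.1   0.04] q [-0.318  0.068  1.973  0.344  0.711 -1.897]
[-0.23045603  0.11068361 -0.06075686] [-0.001 -0.002  0.01  -0.003  0.005  0.002]
```

Call:
step_arm([
  {"grip":0,"x":0,"y":0,"z":0,"wx":0,"wy":0,"wz":0},
  {"grip":0,"x":0,"y":0,"z":0,"wx":0,"wy":0,"wz":0},
  {"grip":0,"x":0,"y":0,"z":0,"wx":0,"wy":0,"wz":0},
  {"grip":0,"x":0,"y":0,"z":0,"wx":0,"wy":0,"wz":0},
  {"grip":0,"x":0,"y":0,"z":0,"wx":0,"wy":0,"wz":0},
  {"grip":0,"x":0,"y":0,"z":0,"wx":0,"wy":0,"wz":0},
  {"grip":0,"x":0,"y":0,"z":0,"wx":0,"wy":0,"wz":0},
  {"grip":0,"x":0,"y":0,"z":0,"wx":0,"wy":0,"wz":0},
], newtons=90)

```text
t: 4.88
position: [0.6421, -0.0501, 0.1923]
orientation: [0.11, 0.756, 0.612, 0.206]
wrist_force: [-0.8, -0.8, 0.8]
gripper_width: 0.265
```

Run:
```python
from h import *
blk,n,e,by=elbow_pose(-2.743)
delta(blk-n*.003,gaxes(n,-by)); s=arm.read_state();print(s['wrist_force'],s['torque'],s['gripper_width']*85)
```

```text
shift now-axes cm [ 0.01 -0.1   0.08] rot [ 0.     0.001 -0.001] | shift target-axes [ 0.01 -0.1   0.08] q [-0.318  0.068  1.973  0.344  0.712 -1.897]
[-0.80808999 -0.81663279  0.79053756] [0.0836096  0.2160234  0.09991338] 22.50854507165467
```

Call:
step_arm([
  {"grip":0,"x":0,"y":0,"z":0,"wx":0,"wy":0,"wz":0.08},
  {"grip":0,"x":0,"y":0,"z":0,"wx":0,"wy":0,"wz":0.08},
  {"grip":0,"x":0,"y":0,"z":0,"wx":0,"wy":0,"wz":0.08},
  {"grip":0,"x":0,"y":0,"z":0,"wx":0,"wy":0,"wz":0.08},
  {"grip":0,"x":0,"y":0,"z":0,"wx":0,"wy":0,"wz":0.08},
  {"grip":0,"x":0,"y":0,"z":0,"wx":0,"wy":0,"wz":0.08},
  {"grip":0,"x":0,"y":0,"z":0,"wx":0,"wy":0,"wz":0},
])

```text
t: 5.47
position: [0.6423, -0.0498, 0.1923]
orientation: [0.057, 0.882, 0.409, 0.226]
wrist_force: [-1.7, -2.3, 1.3]
gripper_width: 0.265
```

```bash
cat > chk.py <<'E'
from h import *
s=arm.read_state();_,n,e,by=elbow_pose(-2.743);q0=gaxes(n,-by);q=quat(s)
rel=(q0.inv()*q).as_rotvec();th=-2.743+rel[2]
blk,n,e,by=elbow_pose(th);print('rel',rel.round(3),'th by tool',round(th,3));delta(blk-n*.003,gaxes(n,-by))
print('F,T tool',q.inv().apply(s['wrist_force']).round(1),q.inv().apply(s['torque']).round(2),s['gripper_width']*85,s['t'])
w=cap('wrist');I=w['image'].astype(int);m=(I[:,:,0]-I[:,:,2]>60)
for v in(350,365,400,415,430):
    x=np.flatnonzero(m[v,230:430])+230;print(v,(x.min(),x.max()) if len(x) else 0,end=' ')
E
python3 chk.py
```

```text
rel [-0.    -0.002  0.493] th by tool -2.25
shift now-axes cm [-0.08 -0.09  0.09] rot [ 0.001  0.002 -0.   ] | shift target-axes [-0.08 -0.09  0.09] q [-0.317  0.068  1.973  0.341  0.712 -1.401]
F,T tool [-2.2  0.8 -2.1] [ 0.21 -0.21  0.32] 22.533424536817417 5.4667
350 0 365 (np.int64(300), np.int64(334)) 400 (np.int64(302), np.int64(349)) 415 (np.int64(312), np.int64(341)) 430 (np.int64(312), np.int64(341))
```

Call:
step_arm([
  {"grip":0,"x":0,"y":0,"z":0,"wx":0,"wy":0,"wz":0.1},
  {"grip":0,"x":0,"y":0,"z":0,"wx":0,"wy":0,"wz":0.1},
  {"grip":0,"x":0,"y":0,"z":0,"wx":0,"wy":0,"wz":0.1},
  {"grip":0,"x":0,"y":0,"z":0,"wx":0,"wy":0,"wz":0.1},
  {"grip":0,"x":0,"y":0,"z":0,"wx":0,"wy":0,"wz":0.1},
  {"grip":0,"x":0,"y":0,"z":0,"wx":0,"wy":0,"wz":0.1},
  {"grip":0,"x":0,"y":0,"z":0,"wx":0,"wy":0,"wz":0.1},
  {"grip":0,"x":0,"y":0,"z":0,"wx":0,"wy":0,"wz":0.1},
  {"grip":0,"x":0,"y":0,"z":0,"wx":0,"wy":0,"wz":0.1},
  {"grip":0,"x":0,"y":0,"z":0,"wx":0,"wy":0,"wz":0.1},
  {"grip":0,"x":0,"y":0,"z":0,"wx":0,"wy":0,"wz":0.1},
  {"grip":0,"x":0,"y":0,"z":0,"wx":0,"wy":0,"wz":0},
])

```text
t: 6.52
position: [0.6431, -0.0495, 0.1923]
orientation: [-0.069, 0.966, -0.115, 0.221]
wrist_force: [-0.4, -1.5, 1.5]
gripper_width: 0.266
```

```bash
python3 chk.py
```

```text
rel [-1.000e-03 -5.000e-03  1.599e+00] th by tool -1.144
shift now-axes cm [-0.17  0.07  0.09] rot [ 0.004  0.003 -0.   ] | shift target-axes [-0.17  0.07  0.09] q [-0.315  0.07   1.969  0.336  0.713 -0.29 ]
F,T tool [ 0.7  1.2 -1.7] [-0.01 -0.54  0.3 ] 22.606295658788014 6.5167
350 (np.int64(305), np.int64(305)) 365 0 400 0 415 (np.int64(325), np.int64(341)) 430 (np.int64(314), np.int64(341))
```

Call:
step_arm([
  {"grip":0,"x":0,"y":0,"z":0,"wx":0,"wy":0,"wz":0.1},
  {"grip":0,"x":0,"y":0,"z":0,"wx":0,"wy":0,"wz":0.1},
  {"grip":0,"x":0,"y":0,"z":0,"wx":0,"wy":0,"wz":0.1},
  {"grip":0,"x":0,"y":0,"z":0,"wx":0,"wy":0,"wz":0.1},
  {"grip":0,"x":0,"y":0,"z":0,"wx":0,"wy":0,"wz":0.1},
  {"grip":0,"x":0,"y":0,"z":0,"wx":0,"wy":0,"wz":0.1},
  {"grip":0,"x":0,"y":0,"z":0,"wx":0,"wy":0,"wz":0.1},
  {"grip":0,"x":0,"y":0,"z":0,"wx":0,"wy":0,"wz":0.1},
  {"grip":0,"x":0,"y":0,"z":0,"wx":0,"wy":0,"wz":0.1},
  {"grip":0,"x":0,"y":0,"z":0,"wx":0,"wy":0,"wz":0.05},
  {"grip":0,"x":0,"y":0,"z":0,"wx":0,"wy":0,"wz":0},
])

```text
t: 7.48
position: [0.6436, -0.0498, 0.1923]
orientation: [-0.162, 0.81, -0.539, 0.164]
wrist_force: [-0.5, -2.5, 0.6]
gripper_width: 0.26
```

```bash
python3 chk.py
python3 - <<'E'
from h import *
w=cap('wrist');s=cap('scene');t=cap('top')
blk,n,e,by=elbow_pose(-.19)
for c in(s,t):print(proj(c,np.array([blk+.018*n,blk+.068*e+.005*n,blk+.093*e-.024*n])).round(1))
r=lambda I,a:cv2.resize(I,a,interpolation=cv2.INTER_CUBIC)
m=np.vstack([r(w['image'],(600,300+0)) if 0 else r(w['image'][60:480,40:600],(600,300)),np.hstack([r(s['image'][230:320,240:330],(300,300)),r(t['image'][150:240,300:390],(300,300))])])
cv2.imwrite('pics/c2.png',m[:,:,::-1])
E
```

```text
rel [-1.000e-03 -8.000e-03  2.537e+00] th by tool -0.206
shift now-axes cm [-0.09  0.21  0.09] rot [ 0.006  0.001 -0.   ] | shift target-axes [-0.09  0.21  0.09] q [-0.316  0.073  1.967  0.338  0.717  0.647]
F,T tool [ 2.2  1.1 -0.9] [-0.05 -0.62  0.28] 22.112536099402977 7.4833
350 (np.int64(296), np.int64(356)) 365 (np.int64(303), np.int64(348)) 400 0 415 0 430 0 [[284.2 241.7]
 [280.8 244.8]
 [279.8 255.1]]
[[342.  190.3]
 [349.9 213.2]
 [351.2 218.9]]
```

View pics/c2.png

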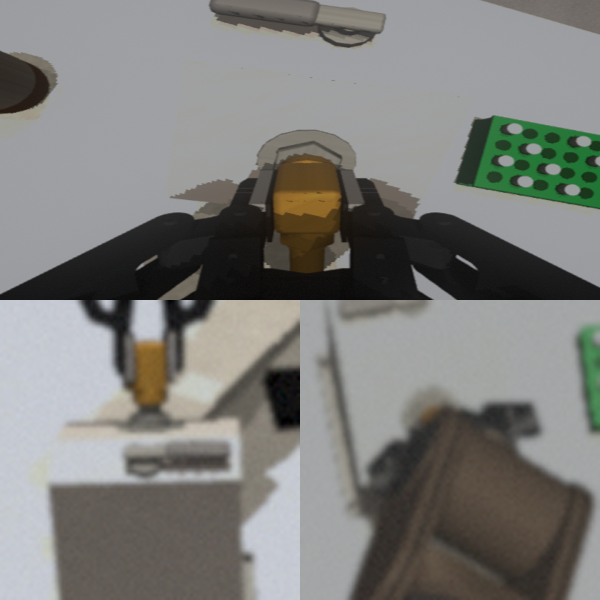

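Call:
step_arm([
  {"grip":0,"x":0,"y":0,"z":0,"wx":0,"wy":0,"wz":0.06},
  {"grip":0,"x":0,"y":0,"z":0,"wx":0,"wy":0,"wz":0.06},
  {"grip":0,"x":0,"y":0,"z":0,"wx":0,"wy":0,"wz":0.04},
  {"grip":0,"x":0,"y":0,"z":0,"wx":0,"wy":0,"wz":0},
  {"grip":0,"x":0,"y":0,"z":0,"wx":0,"wy":0,"wz":0},
])

```text
t: 8.1
position: [0.6436, -0.0499, 0.1922]
orientation: [-0.174, 0.766, -0.6, 0.152]
wrist_force: [-0.8, -2.3, 0.7]
gripper_width: 0.262
```

```bash
python3 chk.py
```

```text
rel [-2.000e-03 -8.000e-03  2.691e+00] th by tool -0.052
shift now-axes cm [-0.06  0.22  0.09] rot [ 0.006 -0.    -0.   ] | shift target-axes [-0.06  0.22  0.09] q [-0.316  0.073  1.967  0.337  0.717  0.801]
F,T tool [ 2.1  0.9 -1.2] [ 0.01 -0.7   0.21] 22.242713459550213 8.1
350 (np.int64(296), np.int64(356)) 365 (np.int64(303), np.int64(348)) 400 0 415 0 430 0
```

Call:
step_arm([
  {"grip":0,"x":0,"y":0,"z":0,"wx":0,"wy":0,"wz":0.035},
  {"grip":0,"x":0,"y":0,"z":0,"wx":0,"wy":0,"wz":0},
  {"grip":0,"x":0,"y":0,"z":0,"wx":0,"wy":0,"wz":0},
])

```text
t: 8.4
position: [0.6437, -0.05, 0.1923]
orientation: [-0.176, 0.756, -0.612, 0.149]
wrist_force: [0.2, -2.8, 0.5]
gripper_width: 0.269
```

```bash
python3 chk.py
```

```text
rel [-2.000e-03 -7.000e-03  2.723e+00] th by tool -0.02
shift now-axes cm [-0.06  0.23  0.09] rot [ 0.006 -0.    -0.   ] | shift target-axes [-0.06  0.23  0.09] q [-0.316  0.073  1.967  0.338  0.717  0.832]
F,T tool [ 2.8  0.2 -0.6] [-0.01 -0.69  0.17] 22.87703821585142 8.4
350 (np.int64(296), np.int64(357)) 365 (np.int64(302), np.int64(351)) 400 0 415 0 430 0
```

Call:
step_arm([
  {"grip":1,"x":0,"y":0,"z":0,"wx":0,"wy":0,"wz":0},
  {"grip":1,"x":0,"y":0,"z":0,"wx":0,"wy":0,"wz":0},
  {"grip":1,"x":0,"y":0,"z":0,"wx":0,"wy":0,"wz":0},
  {"grip":1,"x":0,"y":0,"z":0,"wx":0,"wy":0,"wz":0},
  {"grip":1,"x":0,"y":0,"z":0,"wx":0,"wy":0,"wz":0},
  {"grip":1,"x":0,"y":0,"z":0,"wx":0,"wy":0,"wz":0},
  {"grip":1,"x":0,"y":0,"z":0,"wx":0,"wy":0,"wz":0},
  {"grip":1,"x":0,"y":0,"z":-1.5,"wx":0,"wy":0,"wz":0},
  {"grip":1,"x":0,"y":0,"z":-2.5,"wx":0,"wy":0,"wz":0},
  {"grip":1,"x":0,"y":0,"z":-2.5,"wx":0,"wy":0,"wz":0},
  {"grip":1,"x":0,"y":0,"z":-2.5,"wx":0,"wy":0,"wz":0},
  {"grip":1,"x":0,"y":0,"z":-2.5,"wx":0,"wy":0,"wz":0},
  {"grip":1,"x":0,"y":0,"z":-2.5,"wx":0,"wy":0,"wz":0},
  {"grip":1,"x":0,"y":0,"z":0,"wx":0,"wy":0,"wz":0},
])

```text
t: 9.62
position: [0.5785, -0.0609, 0.3195]
orientation: [-0.173, 0.76, -0.609, 0.148]
wrist_force: [0.6, 0.4, 0.9]
gripper_width: 1.0
```

Run:
```python
from h import *
w=cap('wrist','w5.png');I=w['image'].astype(int);_,n,_,_=elbow_pose(0);px,py,_=pedaxes(YAW);u=np.cross(py,n)
m=(I[:,:,0]-I[:,:,2]>60);m[:,:220]=0;m[:,430:]=0
def onpl(c,uv,p0):
    d=ray(c,*uv);return c['C']+d*((p0-c['C'])@n)/(d@n)
F=O+[0,0,.153];loc=lambda p:np.array([(p-F)@u,(p-F)@py,(p-F)@n])*1000
for v in range(200,420,10):
    x=np.flatnonzero(m[v])
    if len(x)>5: print(v,x.min(),x.max(),I[v,x].sum(1).mean().round(),loc(onpl(w,(x.mean(),v),F+n*.050)).round(1))
print(arm.read_state()['qpos'].round(2),arm.read_state()['position'])
```

```text
220 314 343 285.0 [ 7.5 -0.3 50. ]
230 314 343 300.0 [-0.4 -0.5 50. ]
240 314 343 297.0 [-8.4 -0.8 50. ]
250 322 339 265.0 [-16.6  -2.6  50. ]
260 319 332 260.0 [-25.    1.1  50. ]
270 321 334 284.0 [-33.5  -0.7  50. ]
280 321 334 282.0 [-42.2  -1.   50. ]
290 321 334 281.0 [-51.   -1.3  50. ]
[-0.38 -0.19  1.98  0.29  0.98  0.86] [ 0.57826137 -0.0606106   0.31699589]
```

View pics/w5.png

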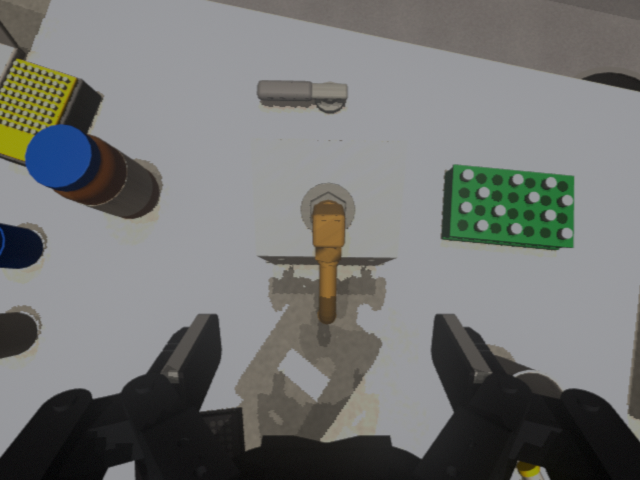

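Wrist view: the tube runs straight down the image (328,260–320) across the front edge (258–397, about 258). I'll fit that edge to get the pedestal yaw.

Run:
```python
from h import *
im=cv2.imread('pics/w5.png');w=cap('wrist');g=im.astype(int).sum(2)
pts=[]
for u in list(range(262,312,4))+list(range(344,394,4)):
    col=g[245:268,u];d=np.diff(col.astype(float));k=d.argmin();pts.append((u,245+k+.5))
    
pts=np.array(pts);print(pts[:,1])
P=np.array([onz(w,u,v,.133) for u,v in pts]);
f=np.polyfit(P[:,1],P[:,0],1);r=P[:,0]-np.polyval(f,P[:,1]);k=abs(r)<.0012
f=np.polyfit(P[k,1],P[k,0],1);print('yaw',-np.arctan(f[0]),k.sum())
for v in(245,257,262):
    row=g[v,240:420];print(v,np.flatnonzero(np.diff(row)<-60)+240,np.flatnonzero(np.diff(row)>60)+240)
```

```text
[255.5 255.5 255.5 255.5 255.5 255.5 255.5 255.5 255.5 255.5 255.5 256.5
 256.5 256.5 256.5 256.5 256.5 256.5 256.5 256.5 256.5 257.5 257.5 257.5
 257.5 257.5]
yaw 0.20046091950610723 26
245 [312 313] [343]
257 [259] []
262 [265] [384]
```

The elbow ends about 0.01–0.02 rad short of the mark and not past it, so I'm leaving it there. Next I'll fit a simple FK to check which low tilted poses under the spout the arm can reach.

```bash
cat > fk.py <<'E'
from h import *
from scipy.optimize import least_squares
D=np.array([[1.196,.2871,1.578,0,1.2786,-.15,.1502,.6575,.2411],[-.313,-.221,2.072,.3,.872,-1.803,.56779,-.02104,.28482],
[-.372,-.149,1.99,.304,.925,-1.88,.58875,-.05996,.29284],[-.317,.021,1.979,.333,.754,-1.892,.6327,-.0455,.2142],
[-.318,.068,1.973,.344,.711,-1.897,.6423,-.05,.1919],[-.316,.073,1.967,.338,.717,.832,.6437,-.05,.1923]])
def fk(q,p,s=(1,1,1)):
    h,d,L1,L2,L3=p
    r=R.from_rotvec([0,0,q[0]]);x=r.apply([0,d,h])
    for a,L in((q[1],L1),(q[2],L2)):
        r=r*R.from_rotvec([0,a,0]);x=x+r.apply([0,0,L])
    r=r*R.from_rotvec([0,0,q[3]])*R.from_rotvec([0,q[4],0]);x=x+r.apply([0,0,L3])
    return x,r*R.from_rotvec([0,0,q[5]])
res=lambda p:np.concatenate([fk(d,p)[0]-d[6:] for d in D])
f=least_squares(res,[.2,.1,.5,.5,.25]);PR=f.x
LO=np.array([-2.77,-.9,.21,-1.53,.24,-2.84]);HI=np.array([2.77,2.22,2.48,4.67,2.81,2.84])
def ik(X,z,q0):
    # X tcp, z tool axis, jaw horizontal
    jx=np.cross(z,[0,0,1.]);jx/=np.linalg.norm(jx)
    best=None
    for s in(1,-1):
        def g(q):
            x,r=fk(q,PR);M=r.as_matrix();return np.concatenate([(x-X)*5,M[:,2]-z,[M[:,0]@np.cross(z,jx)*1, 1-s*(C*(M[:,0]@jx))]])
        C=1
        o=least_squares(g,np.clip(q0,LO+.01,HI-.01),bounds=(LO,HI))
        if best is None or o.cost<best.cost:best=o
    return best.cost,best.x
E
python3 - <<'E'
from fk import *
print(PR.round(4),abs(f.fun).max())
s=arm.read_state();x,r=fk(s['qpos'],PR);print(x-s['position'],(r.inv()*quat(s)).as_rotvec())
X=np.array([.570,-.0645,.042])
for yaw in(-.6,-.3,0,.2,.5):
  for ph in(35,45,55):
    p=np.deg2rad(ph);z=np.array([np.cos(p)*np.cos(yaw),np.cos(p)*np.sin(yaw),-np.sin(p)])
    for q0 in([-.4,-.2,2.1,.2,.7,0],):
        c,q=min((ik(X,z,np.array(q0[:5]+[a])) for a in(1.5,-1.5)),key=lambda t:t[0]);print(yaw,ph,round(c,5),q.round(2))
E
```

```text
[0.2213 0.1024 0.4339 0.5676 0.2303] 0.0017853586575384273
[-0.00149409  0.00011886  0.00044807] [3.48786850e-16 5.23180275e-16 3.14159265e+00]
-0.6 35 0.02177 [-0.14  0.16  2.27 -1.53  0.38 -2.82]
-0.6 45 0.00135 [-0.17  0.16  2.28 -1.53  0.3   0.28]
-0.6 55 0.0 [-0.2   0.16  2.25 -0.94  0.28 -0.32]
-0.3 35 0.0 [-0.29  0.15  2.41  3.17  0.38  1.55]
-0.3 45 0.00286 [-0.29  0.14  2.38  3.19  0.24 -1.61]
-0.3 55 0.00339 [-0.29  0.12  2.25 -0.05  0.24  1.63]
0 35 0.0 [-0.44  0.15  2.42  2.3   0.48  2.09]
0 45 0.0 [-0.41  0.12  2.36  1.84  0.3  -0.57]
0 55 0.0 [-0.38  0.12  2.29  0.95  0.26  0.32]
0.2 35 0.0 [-0.52  0.17  2.39  1.93  0.61 -0.89]
0.2 45 0.0 [-0.48  0.14  2.34  1.56  0.46 -0.51]
0.2 55 0.0 [-0.43  0.13  2.27  1.02  0.41  0.05]
0.5 35 0.0 [-0.6   0.24  2.31  1.55  0.82 -0.81]
0.5 45 0.0 [-0.55  0.19  2.27  1.3   0.69 -0.55]
0.5 55 0.0 [-0.49  0.18  2.22  0.98  0.62 -0.21]
```

```bash
cat >> fk.py <<'E'
def tpose(yaw,ph,up=1):
    p=np.deg2rad(ph);z=np.array([np.cos(p)*np.cos(yaw),np.cos(p)*np.sin(yaw),-np.sin(p)])
    y=-up*np.array([np.sin(p)*np.cos(yaw),np.sin(p)*np.sin(yaw),np.cos(p)])   # up=1: camera on the upper side
    return R.from_matrix(np.c_[np.cross(y,z),y,z])
RZ=R.from_rotvec([0,0,np.pi])
def ik2(X,Rt,q0):
    g=lambda q:(lambda x,r:np.concatenate([(x-X)*5,(Rt.inv()*r*RZ).as_rotvec()]))(*fk(q,PR))
    o=least_squares(g,np.clip(q0,LO+.01,HI-.01),bounds=(LO,HI));return o.cost,o.x
E
python3 - <<'E'
from fk import *
b=cap('top');s=arm.read_state()['qpos'];print(s)
print('blue',onz(b,207,228,.05),'blackplate',[onz(b,*p,.014)[:2].round(3) for p in((278,290),(318,277),(326,304),(287,317))],'white',[onz(b,*p,.014)[:2].round(3) for p in((179,281),(204,300),(177,331),(152,310))])
for up in(1,-1):
  for X,yaw in(([.458,.29,.042],1.18),([.458,.29,.042],.9),([.570,-.0645,.042],.5),([.570,-.0645,.042],.3),([.50,-.10,.06],.4)):
   for ph in(45,50):
    z=[ik2(np.array(X),tpose(yaw,ph,up),np.array([-.1,.1,2.2,1.2,.6,a])) for a in(2,-1,0)]
    z+=[ik2(np.array(X),tpose(yaw,ph,up),np.array([-.1,.1,2.2,-1.,.6,a])) for a in(2,-1,0)]
    c,q=min(z,key=lambda t:t[0]+1e-3*(t[1][3]<0)); print(up,X,yaw,ph,round(c,5),q.round(2))
E
```

```text
[-0.378266   -0.18493177  1.98265361  0.29035287  0.97868243  0.85586024]
blue [0.56018222 0.31866268 0.05      ] blackplate [array([0.391, 0.118]), array([0.429, 0.006]), array([ 0.353, -0.018]), array([0.315, 0.092])] white [array([0.413, 0.399]), array([0.361, 0.326]), array([0.274, 0.397]), array([0.331, 0.47 ])]
1 [0.458, 0.29, 0.042] 1.18 45 0.0 [ 0.09  0.13  2.35  1.29  0.71 -0.57]
1 [0.458, 0.29, 0.042] 1.18 50 0.0 [ 0.12  0.12  2.32  1.15  0.66 -0.42]
1 [0.458, 0.29, 0.042] 0.9 45 0.0 [ 0.16  0.07  2.41  1.53  0.5  -0.53]
1 [0.458, 0.29, 0.042] 0.9 50 0.0 [ 0.19  0.07  2.38  1.3   0.45 -0.28]
1 [0.57, -0.0645, 0.042] 0.5 45 0.0 [-0.55  0.19  2.27  1.3   0.69 -0.55]
1 [0.57, -0.0645, 0.042] 0.5 50 0.0 [-0.52  0.18  2.25  1.15  0.65 -0.38]
1 [0.57, -0.0645, 0.042] 0.3 45 0.0 [-0.51  0.15  2.32  1.47  0.54 -0.51]
1 [0.57, -0.0645, 0.042] 0.3 50 0.0 [-0.48  0.14  2.29  1.25  0.5  -0.29]
1 [0.5, -0.1, 0.06] 0.4 45 0.0 [-0.71  0.01  2.43  1.24  0.73 -0.52]
1 [0.5, -0.1, 0.06] 0.4 50 0.0 [-0.67 -0.    2.4   1.1   0.69 -0.36]
-1 [0.458, 0.29, 0.042] 1.18 45 0.0 [0.09 0.13 2.35 1.29 0.71 2.57]
-1 [0.458, 0.29, 0.042] 1.18 50 0.0 [0.12 0.12 2.32 1.15 0.66 2.73]
-1 [0.458, 0.29, 0.042] 0.9 45 0.0 [0.16 0.07 2.41 1.53 0.5  2.61]
-1 [0.458, 0.29, 0.042] 0.9 50 1e-05 [0.19 0.07 2.38 1.32 0.45 2.84]
-1 [0.57, -0.0645, 0.042] 0.5 45 0.0 [-0.55  0.19  2.27  1.3   0.69  2.59]
-1 [0.57, -0.0645, 0.042] 0.5 50 0.0 [-0.52  0.18  2.25  1.15  0.65  2.76]
-1 [0.57, -0.0645, 0.042] 0.3 45 0.0 [-0.51  0.15  2.32  1.47  0.54  2.63]
-1 [0.57, -0.0645, 0.042] 0.3 50 1e-05 [-0.48  0.14  2.29  1.26  0.5   2.84]
-1 [0.5, -0.1, 0.06] 0.4 45 0.0 [-0.71  0.01  2.43  1.24  0.73  2.62]
-1 [0.5, -0.1, 0.06] 0.4 50 0.0 [-0.67 -0.    2.4   1.1   0.69  2.78]
```

Run:
```python
from fk import *
X=np.array([.45,.28,.26]);Rt=tpose(1.18,45)
delta(X,Rt);q=arm.read_state()['qpos']
print(ik2(X,Rt,np.array([.1,.1,2.2,1.2,.6,-.5])));print(ik2(np.array([.458,.29,.17]),Rt,np.array([.1,.1,2.2,1.2,.6,-.5])))
for a in(.33,.66):
    s=arm.read_state();c=s['position']+(X-s['position'])*a;print(ik2(c,quat(s),q))
```

```text
shift now-axes cm [-35.98   6.77   2.2 ] rot [ 0.313 -0.567 -0.784] | shift target-axes [-24.73 -15.09  22.5 ] q [-0.378 -0.185  1.983  0.29   0.979  0.856]
(np.float64(3.574492197674887e-17), array([ 0.06903627, -0.30539778,  2.25953817,  0.86648357,  0.98181935,
        0.03194854]))
(np.float64(2.8533767619139588e-21), array([ 0.09225445, -0.14625031,  2.31117655,  1.00000145,  0.83929678,
       -0.16696363]))
(np.float64(2.8808989691706525e-29), array([-0.16168906, -0.29319942,  2.10289415,  0.19484472,  0.91611175,
        1.10443626]))
(np.float64(2.147379226818732e-31), array([ 0.10514469, -0.32934047,  2.16171617,  0.05369069,  0.86111573,
        1.43182155]))
```

Call:
step_arm([
  {"grip":1,"x":-2.9,"y":0.6,"z":0,"wx":0,"wy":0,"wz":0},
  {"grip":1,"x":-2.9,"y":0.6,"z":0,"wx":0,"wy":0,"wz":0},
  {"grip":1,"x":-2.9,"y":0.6,"z":0,"wx":0,"wy":0,"wz":0},
  {"grip":1,"x":-2.9,"y":0.6,"z":0,"wx":0,"wy":0,"wz":0},
  {"grip":1,"x":-2.9,"y":0.6,"z":0,"wx":0,"wy":0,"wz":0},
  {"grip":1,"x":-2.9,"y":0.6,"z":0,"wx":0,"wy":0,"wz":0},
  {"grip":1,"x":-2.9,"y":0.6,"z":0.2,"wx":0,"wy":0,"wz":0},
  {"grip":1,"x":-2.9,"y":0.6,"z":0.2,"wx":0,"wy":0,"wz":0},
  {"grip":1,"x":-2.9,"y":0.6,"z":0.2,"wx":0,"wy":0,"wz":0},
  {"grip":1,"x":-2.9,"y":0.6,"z":0.2,"wx":0,"wy":0,"wz":0},
  {"grip":1,"x":-2.9,"y":0.6,"z":0.2,"wx":0,"wy":0,"wz":0},
  {"grip":1,"x":-2.9,"y":0.6,"z":0.2,"wx":0,"wy":0,"wz":0},
])

```text
t: 10.77
position: [0.4339, 0.2768, 0.2393]
orientation: [-0.158, 0.761, -0.616, 0.129]
wrist_force: [0.8, -0.4, -0.2]
gripper_width: 1.0
```

Call:
step_arm([
  {"grip":1,"x":0,"y":0,"z":0,"wx":0.031,"wy":-0.057,"wz":-0.078},
  {"grip":1,"x":0,"y":0,"z":0,"wx":0.031,"wy":-0.057,"wz":-0.078},
  {"grip":1,"x":0,"y":0,"z":0,"wx":0.031,"wy":-0.057,"wz":-0.078},
  {"grip":1,"x":0,"y":0,"z":0,"wx":0.031,"wy":-0.057,"wz":-0.078},
  {"grip":1,"x":0,"y":0,"z":0,"wx":0.031,"wy":-0.057,"wz":-0.078},
  {"grip":1,"x":0,"y":0,"z":0,"wx":0.031,"wy":-0.057,"wz":-0.078},
  {"grip":1,"x":0,"y":0,"z":0,"wx":0.031,"wy":-0.057,"wz":-0.078},
  {"grip":1,"x":0,"y":0,"z":0,"wx":0.031,"wy":-0.057,"wz":-0.078},
  {"grip":1,"x":0,"y":0,"z":0,"wx":0.031,"wy":-0.057,"wz":-0.078},
  {"grip":1,"x":0,"y":0,"z":0,"wx":0.031,"wy":-0.057,"wz":-0.078},
  {"grip":1,"x":0,"y":0,"z":0,"wx":0,"wy":0,"wz":0},
])

```text
t: 11.68
position: [0.4174, 0.2871, 0.2111]
orientation: [-0.361, 0.911, -0.198, 0.034]
wrist_force: [-0.1, -0.8, -0.0]
gripper_width: 1.002
```

Run:
```python
from fk import *
X=np.array([.458,.29,.17]);Rt=tpose(1.18,45);delta(X,Rt);print(arm.read_state()['position'])
w=cap('wrist','w6.png');s=cap('scene');t=cap('top')
print(proj(w,[[.458,.29,.062],[.458,.29,0]]))
# spout now unobstructed: crops
r=lambda I:cv2.resize(I,(400,300),interpolation=cv2.INTER_CUBIC)
m=np.hstack([r(s['image'][225:315,230:350]),r(t['image'][160:250,285:405])]);m=np.vstack([m,r(w['image']).repeat(1,0) if 0 else np.hstack([r(w['image']),r(t['image'][210:300,150:270])])])
cv2.imwrite('pics/c3.png',m[:,:,::-1])
blk,n,e,by=elbow_pose(-.015,.2);
for c in(s,t):print('outlet pred',proj(c,np.array([blk,blk+.068*e+.005*n,blk+.093*e-.024*n])).round(1).tolist())
```

```text
shift now-axes cm [3.95 1.21 4.05] rot [ 0.046  0.054 -0.06 ] | shift target-axes [3.64 1.62 4.19] q [ 0.087 -0.277  2.322  0.861  0.966  0.052]
[0.41743031 0.2871136  0.21109386]
[[387.25100465 339.26524852]
 [382.69436889 349.06614793]]
outlet pred [[284.3, 249.1], [285.1, 244.7], [285.7, 254.9]]
outlet pred [[341.2, 188.7], [345.8, 214.4], [345.7, 220.5]]
```

View pics/c3.png

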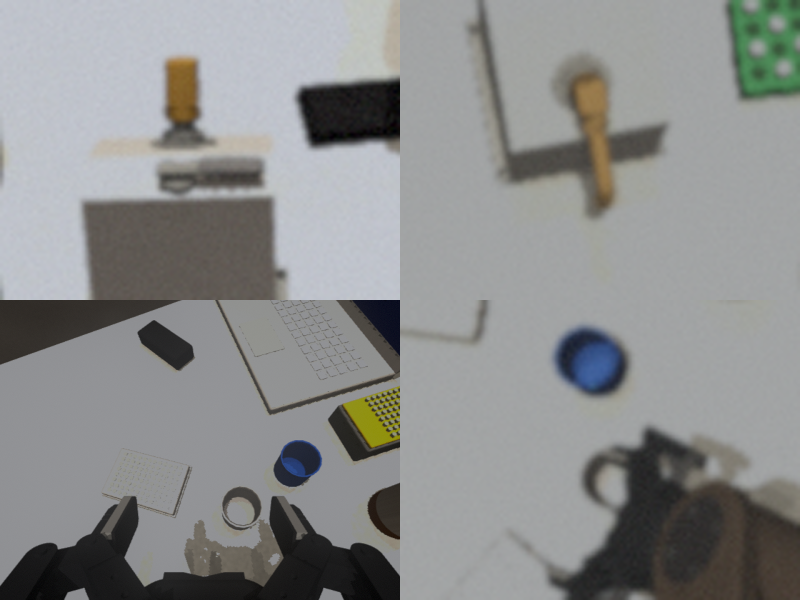

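Spout in the top view: its end is at (346,221), as predicted, and it points at the mark. In the wrist view the small beaker's rim is near (386,330), with the blue one at (477,740/1.6). Moving to hover.

Call:
step_arm([
  {"grip":1,"x":1.9,"y":0.6,"z":2,"wx":0.04,"wy":0.05,"wz":-0.06},
  {"grip":1,"x":1.8,"y":0.6,"z":2,"wx":0,"wy":0,"wz":0},
  {"grip":1,"x":0,"y":0,"z":0,"wx":0,"wy":0,"wz":0},
  {"grip":1,"x":0,"y":0,"z":0,"wx":0,"wy":0,"wz":0},
])

```text
t: 12.17
position: [0.4577, 0.2942, 0.1728]
orientation: [-0.372, 0.908, -0.18, 0.074]
wrist_force: [-0.5, 0.0, 0.1]
gripper_width: 1.0
```

Run:
```python
from fk import *
Rt=tpose(1.18,45);delta(np.array([.458,.29,.14]),Rt)
w=cap('wrist','w7.png');p=proj(w,[[.458,.29,.062]])[0];print(p)
u,v=p.astype(int);I=w['image'][v-100:v+90,u-130:u+130];cv2.imwrite('pics/c4.png',cv2.resize(I,(780,570))[:,:,::-1]);print('crop off',u-130,v-100)
```

```text
shift now-axes cm [0.19 2.57 2.07] rot [ 0.008 -0.001 -0.   ] | shift target-axes [0.19 2.59 2.05] q [ 0.097 -0.131  2.294  0.989  0.835 -0.155]
[328.59258656 371.66821735]
crop off 198 271
```

View pics/c4.png

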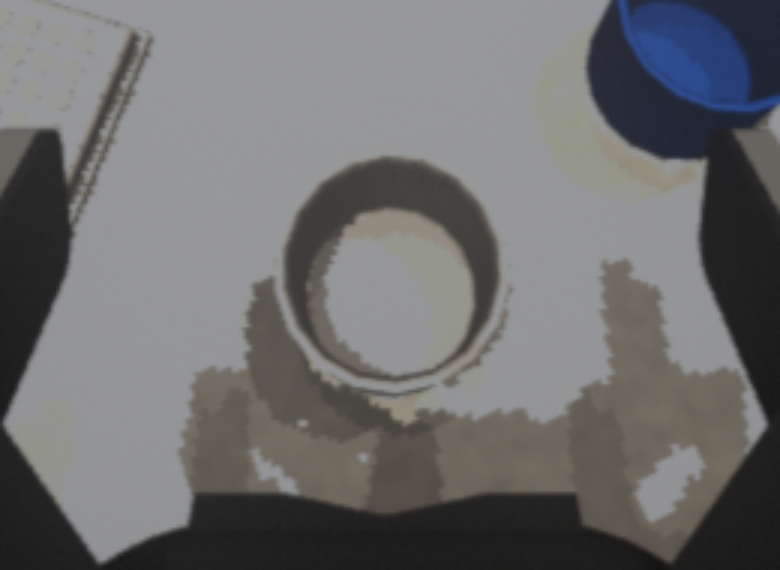

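Run:
```python
from fk import *
w=cap('wrist');B=onz(w,328.7,362.7,.062);print(B,onz(w,328.7-38.6,362.7,.062)-onz(w,328.7+38.6,362.7,.062))
Rt=tpose(1.18,45)
G=np.array([B[0],B[1],.038]);delta(G,Rt);delta(G+[0,0,.05],Rt);print(ik2(G,Rt,arm.read_state()['qpos']))
```

```text
[0.460297   0.29522852 0.062     ] [-0.0485845   0.02009285  0.        ]
shift now-axes cm [0.16 9.4  9.82] rot [ 0.007 -0.002  0.002] | shift target-axes [0.19 9.47 9.75] q [ 0.097 -0.133  2.295  0.989  0.835 -0.156]
shift now-axes cm [0.17 5.89 6.26] rot [ 0.007 -0.002  0.002] | shift target-axes [0.19 5.93 6.22] q [ 0.097 -0.133  2.295  0.989  0.835 -0.156]
(np.float64(6.0093522063847805e-24), array([ 0.10442058,  0.14944479,  2.33538649,  1.31066028,  0.69948056,
       -0.58374505]))
```

Call:
step_arm([
  {"grip":1,"x":0.15,"y":1.8,"z":2,"wx":0.006,"wy":0,"wz":0},
  {"grip":1,"x":0,"y":1.8,"z":2,"wx":0,"wy":0,"wz":0},
  {"grip":1,"x":0,"y":1.4,"z":1.6,"wx":0,"wy":0,"wz":0},
  {"grip":1,"x":0,"y":0,"z":0,"wx":0,"wy":0,"wz":0},
  {"grip":1,"x":0,"y":0,"z":0,"wx":0,"wy":0,"wz":0},
])

```text
t: 12.68
position: [0.464, 0.2996, 0.1071]
orientation: [-0.378, 0.905, -0.175, 0.083]
wrist_force: [-0.2, 0.1, 0.5]
gripper_width: 0.997
```

```bash
cat > b.py <<'E'
from fk import *
Rt=tpose(1.18,45);G=np.array([.4603+.004*np.cos(1.18),.2952+.004*np.sin(1.18),.038]);delta(G,Rt);s=arm.read_state();print(s['position'],s['wrist_force'],s['gripper_width']*85,s['t'])
E
python3 b.py
```

```text
shift now-axes cm [-0.29  5.03  4.74] rot [-0.008 -0.012  0.013] | shift target-axes [-0.17  4.99  4.78] q [ 0.106  0.019  2.311  1.164  0.743 -0.389]
[0.46395373 0.29959864 0.10711033] [-0.21146207  0.13978967  0.51926933] 84.78379663794738 12.6833
```

Call:
step_arm([
  {"grip":1,"x":-0.2,"y":1.7,"z":1.6,"wx":-0.008,"wy":-0.01,"wz":0.012},
  {"grip":1,"x":0,"y":1.6,"z":1.5,"wx":0,"wy":0,"wz":0},
  {"grip":1,"x":0,"y":0.8,"z":0.7,"wx":0,"wy":0,"wz":0},
  {"grip":1,"x":0,"y":0,"z":0,"wx":0,"wy":0,"wz":0},
  {"grip":1,"x":0,"y":0,"z":0,"wx":0,"wy":0,"wz":0},
])

```text
t: 13.1
position: [0.4678, 0.3005, 0.0625]
orientation: [-0.379, 0.905, -0.175, 0.083]
wrist_force: [0.3, 0.3, -0.8]
gripper_width: 0.998
```

```bash
python3 b.py
```

```text
shift now-axes cm [-0.54  2.01  1.43] rot [-0.012 -0.012  0.013] | shift target-axes [-0.49  2.    1.46] q [ 0.106  0.134  2.306  1.286  0.707 -0.548]
[0.46782264 0.30049886 0.06245912] [ 0.32315102  0.26137782 -0.79367848] 84.80773470890804 13.1
```

Call:
step_arm([
  {"grip":1,"x":-0.5,"y":0.3,"z":0.2,"wx":-0.012,"wy":-0.012,"wz":0.013},
  {"grip":1,"x":0,"y":1,"z":0.7,"wx":0,"wy":0,"wz":0},
  {"grip":1,"x":0,"y":0.8,"z":0.6,"wx":0,"wy":0,"wz":0},
  {"grip":1,"x":0,"y":0,"z":0,"wx":0,"wy":0,"wz":0},
  {"grip":1,"x":0,"y":0,"z":0,"wx":0,"wy":0,"wz":0},
])

```text
t: 13.52
position: [0.4682, 0.3002, 0.0487]
orientation: [-0.379, 0.905, -0.176, 0.082]
wrist_force: [0.6, 0.5, 0.2]
gripper_width: 0.999
```

```bash
python3 b.py
```

```text
shift now-axes cm [-0.55  1.01  0.48] rot [-0.011 -0.01   0.011] | shift target-axes [-0.54  1.01  0.5 ] q [ 0.105  0.169  2.303  1.319  0.7   -0.592]
[0.46816874 0.30023179 0.04867273] [0.556315   0.48748035 0.24427951] 84.91968933675118 13.5167
```

Call:
step_arm([
  {"grip":1,"x":-0.4,"y":0.7,"z":0.35,"wx":-0.011,"wy":-0.01,"wz":0.011},
  {"grip":1,"x":-0.3,"y":0.5,"z":0.2,"wx":-0.005,"wy":-0.005,"wz":0.005},
  {"grip":1,"x":-0.15,"y":0.2,"z":0.1,"wx":0,"wy":0,"wz":0},
  {"grip":1,"x":0,"y":0,"z":0,"wx":0,"wy":0,"wz":0},
])

```text
t: 13.85
position: [0.4601, 0.2991, 0.0376]
orientation: [-0.374, 0.907, -0.18, 0.073]
wrist_force: [-0.6, -0.5, -0.1]
gripper_width: 1.003
```

```bash
python3 b.py
```

```text
shift now-axes cm [ 0.17 -0.06  0.  ] rot [ 0.003  0.002 -0.002] | shift target-axes [ 0.17 -0.06  0.  ] q [ 0.106  0.184  2.311  1.318  0.696 -0.593]
[0.46012128 0.29912721 0.03759867] [-0.56023012 -0.51645731 -0.05475056] 85.21312182388898 13.85
```

Call:
step_arm([
  {"grip":1,"x":0.15,"y":-0.05,"z":0,"wx":0.003,"wy":0,"wz":0},
  {"grip":0,"x":0,"y":0,"z":0,"wx":0,"wy":0,"wz":0},
  {"grip":0,"x":0,"y":0,"z":0,"wx":0,"wy":0,"wz":0},
  {"grip":0,"x":0,"y":0,"z":0,"wx":0,"wy":0,"wz":0},
  {"grip":0,"x":0,"y":0,"z":0,"wx":0,"wy":0,"wz":0},
  {"grip":0,"x":0,"y":0,"z":0,"wx":0,"wy":0,"wz":0},
  {"grip":0,"x":0,"y":0,"z":0,"wx":0,"wy":0,"wz":0},
], newtons=30)

```text
t: 14.43
position: [0.4618, 0.299, 0.0383]
orientation: [-0.376, 0.906, -0.18, 0.073]
wrist_force: [-0.4, 0.5, 0.1]
gripper_width: 0.609
```

```bash
python3 b.py
python3 - <<'E'
from fk import *
# transport: lift, then to pre-place, then place
s=arm.read_state();q=s['qpos'];Rb=quat(s);rv=R.from_rotvec([0,0,-.68])
print('rot tool axes for yaw -0.68:',(Rb.inv()*rv*Rb).as_rotvec().round(3))
for X,a in(([.462,.297,.1],0),([.50,.12,.11],-.34),([.50,-.10,.11],-.68),([.50,-.1,.045],-.68),([.52,-.09,.045],-.68),([.57,-.0645,.04],-.68)):
    c,x=ik2(np.array(X),R.from_rotvec([0,0,a])*Rb,q);print(X,round(c,6),x.round(2))
E
```

```text
shift now-axes cm [0.01 0.03 0.01] rot [-0.001  0.002 -0.002] | shift target-axes [0.01 0.03 0.01] q [ 0.103  0.186  2.308  1.321  0.7   -0.596]
[0.46179562 0.29902495 0.03828129] [-0.44641227  0.52703549  0.06150309] 51.72662974770733 14.4333
rot tool axes for yaw -0.68: [0.002 0.481 0.48 ]
[0.462, 0.297, 0.1] 0.0 [ 0.11  0.01  2.33  1.15  0.75 -0.37]
[0.5, 0.12, 0.11] 0.0 [-0.27 -0.1   2.41  1.11  0.79 -0.35]
[0.5, -0.1, 0.11] 0.0 [-0.72 -0.08  2.39  1.07  0.86 -0.4 ]
[0.5, -0.1, 0.045] 0.0 [-0.72  0.08  2.39  1.21  0.79 -0.61]
[0.52, -0.09, 0.045] 0.0 [-0.67  0.11  2.36  1.24  0.76 -0.59]
[0.57, -0.0645, 0.04] 0.0 [-0.55  0.2   2.27  1.31  0.69 -0.55]
```

```bash
python3 - <<'E'
from h import *
s=arm.read_state();np.savez('ref.npz',p=s['position'],q=quat(s).as_quat())
E
cat > g.py <<'E'
import sys
from h import *
d=np.load('ref.npz');a=float(sys.argv[4]);Rt=R.from_rotvec([0,0,a])*R.from_quat(d['q'])
delta(np.array([float(v) for v in sys.argv[1:4]]),Rt);s=arm.read_state();print(s['position'],s['wrist_force'].round(1),s['gripper_width']*85,s['t'])
E
```

```text
(no output)
```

Call:
step_arm([
  {"grip":0,"x":0,"y":-1,"z":-1,"wx":0,"wy":0,"wz":0},
  {"grip":0,"x":0,"y":-1.5,"z":-1.5,"wx":0,"wy":0,"wz":0},
  {"grip":0,"x":0,"y":-1.5,"z":-1.5,"wx":0,"wy":0,"wz":0},
  {"grip":0,"x":0,"y":-1.5,"z":-1.5,"wx":0,"wy":0,"wz":0},
  {"grip":0,"x":0,"y":-0.8,"z":-0.8,"wx":0,"wy":0,"wz":0},
  {"grip":0,"x":0,"y":0,"z":0,"wx":0,"wy":0,"wz":0},
])

```text
t: 14.93
position: [0.4598, 0.298, 0.1273]
orientation: [-0.374, 0.907, -0.182, 0.07]
wrist_force: [-0.0, 0.1, 0.0]
gripper_width: 0.614
```

```bash
python3 g.py .5 .12 .11 -.34;python3 g.py .5 .12 .11 0
```

```text
shift now-axes cm [10.53 11.76 -9.33] rot [0.009 0.243 0.236] | shift target-axes [14.88  8.66 -6.3 ] q [ 0.103 -0.03   2.305  1.084  0.781 -0.28 ]
[0.45975098 0.29803476 0.12730748] [-0.   0.1  0. ] 52.16533401067405 14.9333
shift now-axes cm [10.53 11.76 -9.33] rot [ 0.007  0.003 -0.005] | shift target-axes [10.51 11.74 -9.37] q [ 0.103 -0.03   2.305  1.084  0.781 -0.28 ]
[0.45975098 0.29803476 0.12730748] [-0.   0.1  0. ] 52.16533401067405 14.9333
```

Call:
step_arm([
  {"grip":0,"x":1.8,"y":1.9,"z":-1.6,"wx":0,"wy":0,"wz":0},
  {"grip":0,"x":2.1,"y":2.3,"z":-1.9,"wx":0,"wy":0,"wz":0},
  {"grip":0,"x":2.1,"y":2.3,"z":-1.9,"wx":0,"wy":0,"wz":0},
  {"grip":0,"x":2.1,"y":2.3,"z":-1.9,"wx":0,"wy":0,"wz":0},
  {"grip":0,"x":1.8,"y":1.9,"z":-1.6,"wx":0,"wy":0,"wz":0},
  {"grip":0,"x":0,"y":0,"z":0,"wx":0,"wy":0.08,"wz":0.08},
  {"grip":0,"x":0,"y":0,"z":0,"wx":0,"wy":0.08,"wz":0.08},
  {"grip":0,"x":0,"y":0,"z":0,"wx":0,"wy":0.08,"wz":0.08},
  {"grip":0,"x":0,"y":0,"z":0,"wx":0,"wy":0,"wz":0},
])

```text
t: 15.68
position: [0.4991, 0.123, 0.1079]
orientation: [-0.353, 0.862, -0.339, 0.134]
wrist_force: [-0.1, 0.2, -0.9]
gripper_width: 0.611
```

```bash
python3 g.py .5 -.1 .115 -.68;python3 g.py .5 -.1 .115 -.34
```

```text
shift now-axes cm [ 15.19  11.08 -12.03] rot [0.014 0.233 0.227] | shift target-axes [19.61  6.95 -8.07] q [-0.265 -0.073  2.391  1.111  0.769 -0.335]
[0.49914445 0.123031   0.10790085] [-0.1  0.2 -0.9] 51.93265566942352 15.6833
shift now-axes cm [ 15.19  11.08 -12.03] rot [ 0.012 -0.007 -0.014] | shift target-axes [ 14.95  11.15 -12.26] q [-0.265 -0.073  2.391  1.111  0.769 -0.335]
[0.49914445 0.123031   0.10790085] [-0.1  0.2 -0.9] 51.93265566942352 15.6833
```

Call:
step_arm([
  {"grip":0,"x":2.0,"y":1.4,"z":-1.7,"wx":0,"wy":0,"wz":0},
  {"grip":0,"x":2.6,"y":1.9,"z":-2.1,"wx":0,"wy":0,"wz":0},
  {"grip":0,"x":2.6,"y":1.9,"z":-2.1,"wx":0,"wy":0,"wz":0},
  {"grip":0,"x":2.6,"y":1.9,"z":-2.1,"wx":0,"wy":0,"wz":0},
  {"grip":0,"x":2.6,"y":1.9,"z":-2.1,"wx":0,"wy":0,"wz":0},
  {"grip":0,"x":1.8,"y":1.3,"z":-1.4,"wx":0,"wy":0,"wz":0},
  {"grip":0,"x":0,"y":0,"z":0,"wx":0.005,"wy":0.08,"wz":0.078},
  {"grip":0,"x":0,"y":0,"z":0,"wx":0.005,"wy":0.08,"wz":0.078},
  {"grip":0,"x":0,"y":0,"z":0,"wx":0.004,"wy":0.075,"wz":0.072},
  {"grip":0,"x":0,"y":0,"z":0,"wx":0,"wy":0,"wz":0},
])

```text
t: 16.52
position: [0.4986, -0.0971, 0.1108]
orientation: [-0.332, 0.798, -0.465, 0.19]
wrist_force: [-0.8, 0.4, -0.1]
gripper_width: 0.609
```

```bash
python3 g.py .5 -.1 .05 -.68; python3 g.py .52 -.09 .05 -.68
```

```text
shift now-axes cm [0.34 4.31 4.28] rot [0.002 0.013 0.011] | shift target-axes [0.34 4.32 4.28] q [-0.732 -0.053  2.369  1.066  0.874 -0.419]
[ 0.49864763 -0.09712921  0.11079154] [-0.8  0.4 -0.1] 51.80507619989099 16.5167
shift now-axes cm [0.46 2.73 5.86] rot [0.002 0.013 0.011] | shift target-axes [0.42 2.74 5.86] q [-0.732 -0.053  2.369  1.066  0.874 -0.419]
[ 0.49864763 -0.09712921  0.11079154] [-0.8  0.4 -0.1] 51.80507619989099 16.5167
```

Call:
step_arm([
  {"grip":0,"x":0.2,"y":1.3,"z":1.3,"wx":0.001,"wy":0.012,"wz":0.01},
  {"grip":0,"x":0.1,"y":1.3,"z":1.3,"wx":0,"wy":0,"wz":0},
  {"grip":0,"x":0.1,"y":1.3,"z":1.3,"wx":0,"wy":0,"wz":0},
  {"grip":0,"x":0,"y":0.4,"z":0.4,"wx":0,"wy":0,"wz":0},
  {"grip":0,"x":0,"y":0,"z":0,"wx":0,"wy":0,"wz":0},
])

```text
t: 16.93
position: [0.5025, -0.1006, 0.0482]
orientation: [-0.332, 0.801, -0.46, 0.193]
wrist_force: [-0.5, 0.8, -0.6]
gripper_width: 0.612
```

```bash
python3 - <<'E'
from h import *
blk,n,e,by=elbow_pose(-.015,.2);out=blk+.093*e-.024*n;print('outlet',out)
w=cap('wrist','w8.png');s=cap('scene');t=cap('top');print(proj(w,[out,out*[1,1,0]+[0,0,.065]]).round(1),'top',proj(t,out),'scene',proj(s,out))
E
python3 g.py .574 -.0631 .046 -.68
```

```text
outlet [ 0.57042875 -0.06582221  0.1294986 ]
[[341.3  21.3]
 [335.5 156.9]] top [[345.69880953 220.50767316]] scene [[285.68707859 254.93725921]]
shift now-axes cm [ 0.23 -5.38  5.99] rot [-0.002  0.009  0.024] | shift target-axes [ 0.04 -5.4   5.98] q [-0.733  0.114  2.361  1.202  0.806 -0.631]
[ 0.50319264 -0.10133313  0.05002404] [ 0.2 -0.3 -1. ] 52.276177189749724 17.0833
```

View pics/w8.png

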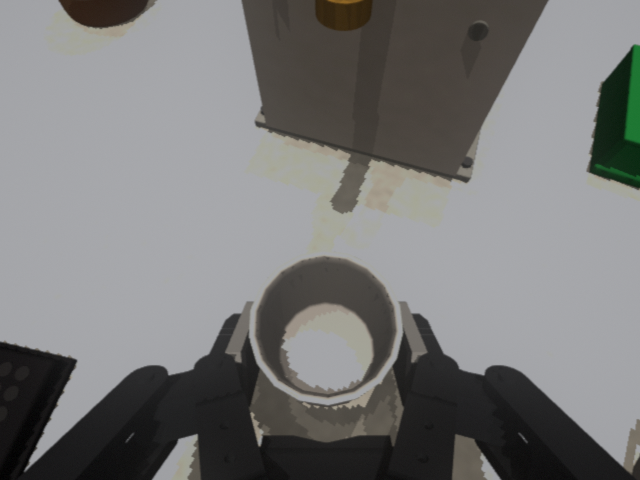

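The wrist view shows the bead centre at (343.5, ~22), predicted (341,21), and the held mouth's rim centre near (326,331). Computing the offset.

```bash
python3 - <<'E'
from h import *
w=cap('wrist');s=arm.read_state();z=s['position'][2];print(z)
M=onz(w,326,331,.062+z-.0383);out=onz(w,343.5,22.5,.1295)
print('mouth',M,'by tcp',s['position']-.004*np.array([np.cos(.5),np.sin(.5),0]),'outlet',out,'shift',out-M,'TCP target',(s['position']+out-M)[:2])
I=w['image'].astype(int)
E
python3 g.py .574 -.0639 .0395 -.68
```

```text
0.05042403282668292
mouth [ 0.49873779 -0.10332913  0.07412403] by tcp [ 0.49982939 -0.10337632  0.05042403] outlet [ 0.57336699 -0.06611977  0.1295    ] shift [0.0746292  0.03720935 0.05537597] TCP target [ 0.57796892 -0.06424926]
shift now-axes cm [ 0.27 -4.86  6.45] rot [-0.002  0.009  0.025] | shift target-axes [ 0.1  -4.88  6.44] q [-0.733  0.113  2.361  1.202  0.806 -0.631]
[ 0.50333972 -0.10145861  0.05042403] [ 0.2 -0.3  0.4] 51.85210772546521 17.1333
```

Call:
step_arm([
  {"grip":0,"x":0.1,"y":-1.3,"z":1.3,"wx":-0.001,"wy":0.009,"wz":0.02},
  {"grip":0,"x":0.1,"y":-1.3,"z":1.35,"wx":0,"wy":0.003,"wz":0.008},
  {"grip":0,"x":0.05,"y":-1.3,"z":1.35,"wx":0,"wy":0,"wz":0.004},
  {"grip":0,"x":0,"y":-0.7,"z":0.7,"wx":0,"wy":0,"wz":0},
  {"grip":0,"x":0,"y":0,"z":0,"wx":0,"wy":0,"wz":0},
  {"grip":0,"x":0,"y":0,"z":0,"wx":0,"wy":0,"wz":0},
])

```text
t: 17.63
position: [0.5671, -0.0723, 0.0552]
orientation: [-0.331, 0.793, -0.472, 0.199]
wrist_force: [0.6, -0.4, -0.6]
gripper_width: 0.61
```

```bash
python3 g.py .576 -.064 .0425 -.68
```

```text
shift now-axes cm [-0.31  0.08  1.73] rot [-0.007 -0.007  0.002] | shift target-axes [-0.3   0.07  1.73] q [-0.579  0.187  2.26   1.281  0.712 -0.54 ]
[ 0.56714986 -0.07228228  0.05521513] [ 0.6 -0.4 -0.6] 51.82245630048537 17.6333
```

Call:
step_arm([
  {"grip":0,"x":-0.2,"y":0,"z":0.8,"wx":-0.006,"wy":-0.006,"wz":0.002},
  {"grip":0,"x":-0.15,"y":0.05,"z":0.6,"wx":-0.002,"wy":-0.002,"wz":0},
  {"grip":0,"x":-0.05,"y":0.05,"z":0.2,"wx":0,"wy":0,"wz":0},
  {"grip":0,"x":0,"y":0,"z":0,"wx":0,"wy":0,"wz":0},
  {"grip":0,"x":0,"y":0,"z":0,"wx":0,"wy":0,"wz":0},
])

```text
t: 18.05
position: [0.5736, -0.0638, 0.0419]
orientation: [-0.329, 0.794, -0.472, 0.193]
wrist_force: [0.3, 0.2, -1.2]
gripper_width: 0.607
```

```bash
python3 g.py .576 -.064 .0385 -.68
```

```text
shift now-axes cm [0.13 0.09 0.38] rot [ 0.003  0.001 -0.001] | shift target-axes [0.13 0.1  0.38] q [-0.554  0.226  2.245  1.303  0.692 -0.551]
[ 0.57358499 -0.06380403  0.04187974] [ 0.3  0.2 -1.2] 51.58142366151922 18.05
```

Foot about 3.5 mm up. I'll lower gently, then check the force.

Call:
step_arm([
  {"grip":0,"x":0.1,"y":0.05,"z":0.25,"wx":0.003,"wy":0,"wz":0},
  {"grip":0,"x":0.05,"y":0.05,"z":0.15,"wx":0,"wy":0,"wz":0},
  {"grip":0,"x":0,"y":0,"z":0,"wx":0,"wy":0,"wz":0},
  {"grip":0,"x":0,"y":0,"z":0,"wx":0,"wy":0,"wz":0},
])

```text
t: 18.38
position: [0.5762, -0.0644, 0.0383]
orientation: [-0.332, 0.793, -0.472, 0.194]
wrist_force: [-0.1, 0.6, 0.5]
gripper_width: 0.612
```

```bash
python3 g.py .576 -.064 .0383 -.68
python3 - <<'E'
from h import *
w=cap('wrist','w9.png');s=arm.read_state();print(s['wrist_force'])
print(proj(w,[[.572,-.066,.062],[.572,-.066,.1295]]))
E
```

```text
shift now-axes cm [-0.05 -0.    0.  ] rot [-0.002  0.001 -0.002] | shift target-axes [-0.05 -0.    0.  ] q [-0.554  0.24   2.239  1.319  0.692 -0.567]
[ 0.57621176 -0.0644485   0.03832539] [-0.1  0.6  0.5] 52.03275715107769 18.3833
[ 0.05525974 -0.21866662  0.24081687]
[[324.75076753 330.04379814]
 [321.50873783 249.11848735]]
```

Call:
step_arm([
  {"grip":0,"x":0,"y":0.05,"z":0.05,"wx":0,"wy":0,"wz":0},
  {"grip":0,"x":0,"y":0.03,"z":0.03,"wx":0,"wy":0,"wz":0},
  {"grip":0,"x":0,"y":0,"z":0,"wx":0,"wy":0,"wz":0},
])

```text
t: 18.68
position: [0.5767, -0.0644, 0.0383]
orientation: [-0.333, 0.793, -0.472, 0.194]
wrist_force: [-1.1, -0.8, 0.3]
gripper_width: 0.611
```

```bash
python3 g.py .576 -.064 .0383 -.68
```

```text
shift now-axes cm [-0.07  0.04 -0.03] rot [-0.004  0.001 -0.001] | shift target-axes [-0.07  0.04 -0.03] q [-0.554  0.242  2.238  1.323  0.694 -0.572]
[ 0.57672469 -0.06435285  0.0383319 ] [-1.1 -0.8  0.3] 51.90733730966133 18.6833
```

Call:
step_arm([
  {"grip":1,"x":0,"y":0,"z":0,"wx":0,"wy":0,"wz":0},
  {"grip":1,"x":0,"y":0,"z":0,"wx":0,"wy":0,"wz":0},
  {"grip":1,"x":0,"y":0,"z":0,"wx":0,"wy":0,"wz":0},
  {"grip":1,"x":0,"y":0,"z":0,"wx":0,"wy":0,"wz":0},
  {"grip":1,"x":0,"y":0,"z":0,"wx":0,"wy":0,"wz":0},
  {"grip":1,"x":0,"y":0,"z":0,"wx":0,"wy":0,"wz":0},
])

```text
t: 19.18
position: [0.5765, -0.0648, 0.0376]
orientation: [-0.332, 0.793, -0.472, 0.194]
wrist_force: [-0.3, -0.4, 0.2]
gripper_width: 1.0
```

```bash
python3 g.py .576 -.064 .0383 -.68
python3 - <<'E'
from fk import *
s=arm.read_state();z=quat(s).as_matrix()[:,2]
for d in(.05,.08,.12,.16):
    print(d,ik2(s['position']-d*z,quat(s),s['qpos']))
E
```

```text
shift now-axes cm [-0.09 -0.05 -0.05] rot [-0.002 -0.    -0.002] | shift target-axes [-0.09 -0.05 -0.05] q [-0.554  0.243  2.239  1.322  0.692 -0.572]
[ 0.57647111 -0.06476597  0.03757544] [-0.3 -0.4  0.2] 84.98318835002806 19.1833
0.05 (np.float64(3.3944861844313333e-22), array([-0.61873083,  0.08643925,  2.31352844,  1.19954843,  0.75623188,
       -0.47379416]))
0.08 (np.float64(3.044298712933227e-30), array([-0.66557003,  0.0082798 ,  2.34207299,  1.13268169,  0.80563715,
       -0.42719428]))
0.12 (np.float64(1.9326880116030693e-23), array([-0.7319837 , -0.09495543,  2.37320368,  1.05082943,  0.88227116,
       -0.37177288]))
0.16 (np.float64(1.3665452674471686e-17), array([-0.80290963, -0.1948445 ,  2.3957479 ,  0.9794925 ,  0.97035048,
       -0.32635402]))
```

Call:
step_arm([
  {"grip":1,"x":0,"y":0,"z":-1.2,"wx":0,"wy":0,"wz":0},
  {"grip":1,"x":0,"y":0,"z":-1.5,"wx":0,"wy":0,"wz":0},
  {"grip":1,"x":0,"y":0,"z":-1.5,"wx":0,"wy":0,"wz":0},
])

```text
t: 19.43
position: [0.549, -0.0779, 0.0655]
orientation: [-0.332, 0.794, -0.472, 0.192]
wrist_force: [0.5, -0.1, 0.6]
gripper_width: 1.001
```

```bash
python3 g.py .5765 -.0648 .0376 -.68
```

```text
shift now-axes cm [ 0.2  -0.17  4.12] rot [ 0.001  0.005 -0.003] | shift target-axes [ 0.18 -0.17  4.12] q [-0.615  0.137  2.289  1.22   0.748 -0.501]
[ 0.54904777 -0.07787072  0.06546672] [ 0.5 -0.1  0.6] 85.04563756709781 19.4333
```

Call:
step_arm([
  {"grip":1,"x":0.15,"y":0,"z":-2,"wx":0,"wy":0,"wz":0},
  {"grip":1,"x":0.05,"y":0,"z":-2.5,"wx":0,"wy":0,"wz":0},
  {"grip":1,"x":0,"y":0,"z":-2.5,"wx":0,"wy":0,"wz":0},
  {"grip":1,"x":0,"y":0,"z":-2,"wx":0,"wy":0,"wz":0},
  {"grip":1,"x":0,"y":0,"z":0,"wx":0,"wy":0,"wz":0},
  {"grip":1,"x":0,"y":0,"z":0,"wx":0,"wy":0,"wz":0},
])

```text
t: 19.93
position: [0.4913, -0.1128, 0.1328]
orientation: [-0.331, 0.794, -0.472, 0.193]
wrist_force: [-0.4, -0.4, -0.9]
gripper_width: 1.002
```

Run:
```python
from h import *
w=cap('wrist','w10.png');t=cap('top','t10.png')
print(arm.read_state()['position'],proj(w,[[.572,-.066,.062],[.572,-.066,.1295]]))
r=lambda I:cv2.resize(I,(400,300),interpolation=cv2.INTER_CUBIC)
m=np.vstack([np.hstack([r(t['image']),r(t['image'][160:250,285:405])]),np.hstack([r(w['image'][0:300,120:520]),r(cap('scene')['image'])])])
cv2.imwrite('pics/c5.png',m[:,:,::-1])
```

```text
[ 0.49151465 -0.11230628  0.13211044] [[323.66317699 217.59495356]
 [322.06193998 154.87708601]]
```

View pics/c5.png

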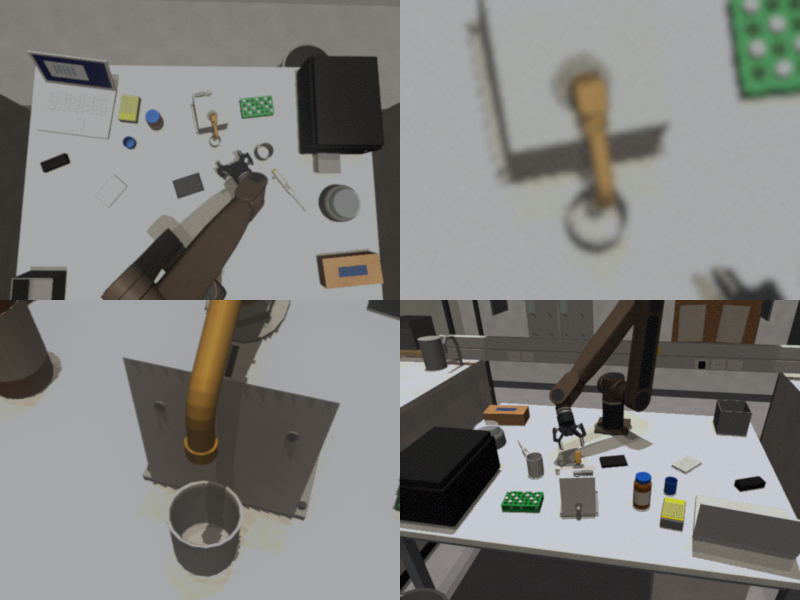

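Run:
```python
from h import *
w=cap('wrist');t=cap('top');g=cv2.imread('pics/w10.png').astype(int)
# outlet: brass mask; bead = lowest brass rows
m=(g[:,:,2]-g[:,:,0]>60);m[:, :280]=0;m[:,370:]=0
ys,xs=np.nonzero(m);
for v in range(136,165,3):
    x=np.flatnonzero(m[v]);print(v,(x.min(),x.max()) if len(x) else 0,end=' ')
# rim: bright thin ring in gray
G=g.sum(2)//3
for v in range(180,250,5): print('\n',v,G[v,285:370:3],end='')
print('\nmouth',onz(w,326,211,.062),'outlet',onz(w,321.7,151,.1295),'top mouth',onz(t,343.8,225.4,.062),'by tcp',.5765-.0035,-.0648-.002)
```

```text
136 0 139 (np.int64(305), np.int64(337)) 142 (np.int64(304), np.int64(337)) 145 (np.int64(305), np.int64(336)) 148 (np.int64(306), np.int64(335)) 151 (np.int64(309), np.int64(332)) 154 (np.int64(315), np.int64(325)) 157 0 160 0 163 0 
 180 [ 72  72  70  70  71  71  70  69  70  68  70  75  95 105  79  68  68  67
  60  61  60  59  60  64  68  69  69  68  69]
 185 [ 77  72  61  67  71  71  82 148 156 117 101  89  83  73  66  64  63  68
  79  75  62  61  60  65  67  67  67  68  68]
 190 [157 153 151 140 148 154  93  79  67  62  63  64  64  65  58  56  58  56
  56  57  77 135 122  68  69  67  70  69  69]
 195 [158 157 158 161 104  70  62  61  62  60  61  63  65  66  57  58  57  56
  55  57  62  68  87 147  93  70  69  69  70]
 200 [160 160 159  83  61  61  60  63  64  63  65  66  65  66  58  58  58  56
  56  55  63  62  61  79 147  93  70  70  70]
 205 [158 161 103  61  60  61  61  62  64  63  64  65  66  65  59  60  58  57
  58  56  63  62  58  60  78 157  82  60  56]
 210 [159 156  67  59  60  60  61  64  64  64  65  66  66  66  59  58  59  58
  57  57  64  62  61  59  64 152 150 150 15
[... 341 characters left out ...]
  63  61  59 123 157 151 154 154]
 230 [165 162 156 114  60  62  66 113 139 138 139 140 149 125  84  84  84  82
  84 119  91  63  62 122 147 130 147 145 159]
 235 [165 164  90 106 159  75 136 139 140 145 153 152 122  83  84  85  84  84
  84 136 153 123 154 101  59 145 153 161 160]
 240 [165 165 134  64  68 129 150 134 155 154 153 153 153  88  85  84  84  84
 120 154 161 112  63  60  62 128 148 159 161]
 245 [165 164 163  68  67  65  64  65 101 152 152 150 148 147 152 159 159 150
 111  65  63  62  60  60  85 140 157 158 158]
mouth [ 0.57664107 -0.06401417  0.062     ] outlet [ 0.57331651 -0.06398886  0.1295    ] top mouth [ 0.56962441 -0.06472611  0.062     ] by tcp 0.5730000000000001 -0.0668
```

Run:
```python
from h import *
from scipy.optimize import least_squares
w=cap('wrist');a=np.linspace(0,2*np.pi,73)
def box(c,r,z):
    p=proj(w,np.c_[c[0]+r*np.cos(a),c[1]+r*np.sin(a),0*a+z]);return np.r_[p.min(0),p.max(0)]
f=least_squares(lambda c:box(c,.0275,.062)-[288.5,180,361.5,247.5],[.572,-.066]);print('mouth',f.x,f.fun.round(1))
o=least_squares(lambda c:(box(c,.0085,.1295)-[304.5,0,337.5,155.5])[[0,2,3]],[.572,-.066]);print('outlet',o.x,o.fun.round(1))
print('offset mm',(o.x-f.x)*1000)
```

```text
mouth [ 0.57526706 -0.06339347] [-3.4 -1.2  3.4  0.6]
outlet [ 0.57753764 -0.0607584 ] [ 0.5 -0.5  0. ]
offset mm [2.27058148 2.63506459]
```

```bash
python3 -c "
from plant import arm
s=arm.read_state();print(s['t'],s['wrist_force']);print(arm.close_job())"
```

```text
20.2333 [1.13267521 0.34809477 0.34414229]
the job is handed in; nothing more can be done
None
```

I screwed the elbow on clockwise about 2.72 rad in a single grip, stood the small white beaker under the outlet, and handed the job in at about 20 s. No verdict was reported.

- **Elbow:** my last angle checks put it 0.01–0.03 rad (1–2°) short of the mark and not past it, and it was never backed off. The readings were about 0.02 from the tool and 0.03 from the tube in the wrist image. Both come out about 0.01 smaller with the pedestal angle I fitted afterwards.
- **Beaker:** it stands upright on the bench under the outlet. The wrist camera put the outlet about 3.5 mm from the mouth's centre, while the top camera put it about 2 mm off on the other side. The two disagree by a few millimetres, which is close to the calibration limit, so I left it where it was.
- **Everything else:** in the last overview picture the blue beaker and the other items look where they were. The gripper was open and clear, and the wrist force was near zero.

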